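# Fetch the muffin out of the pastry case with the trigger tongs

## Robot

A 6-joint arm with a two-finger parallel gripper is mounted at the origin on a cart in front of the work surface, level with it; the furniture and walls round the work are solid. World frame = base frame: x ahead of the robot, y to its left, z up, the work surface at z = 0. Lengths are in m, angles in rad, forces in N, time in s.
With the tool pointing down it reaches from about 0.4 to 0.825 m from the base axis. Payload 7 kg.
Tool frame: the origin (TCP) lies on the centre line of the jaws, within the pads' length; the fingertips stand 11 mm ahead of it and the grasp point (between the pads) lies 8 mm behind it; z points along the fingers, y is the direction in which the jaws open and shut (so a half turn about z gives the same grasp; the last joint's range is limited). The gripper opens to 88 mm and grips with 3 to 60 N. Pads are 19 mm wide; open, the fingers measure 130 mm over their backs; the gripper's body (78 mm by 193 mm) begins 47 mm behind the grasp point.
Start: joints at [1.526, 0.359, 0.012, 0, -1.224, -0.288], TCP at [0.221, 0.638, 0.238] pointing down, gripper open.
Joint ranges: [-3.07, 3.07], [-1.43, 2.12], [-1.02, 1.25], [-3.03, 1.67], [-3.05, -0], [-3.03, 3.03]. Speed limits (rad/s): [2.39, 2.39, 3.01, 3.14, 3.14, 3.14].

## Interface

Orientations are given as [roll, pitch, yaw] about the fixed x, y, z axes, in that order (R = Rz(yaw) Ry(pitch) Rx(roll)).
In Python, from station import * gives the robot as it stands.
- The arm moves only by the tool play_rows, never from a script. Its argument "targets" is a list of rows, each a list of 7 numbers: the turn, a rotation vector about the world's x, y, z in rad, then the shift along the world's x, y, z in m, then the opening, from 0 (shut) to 1 (fully open). A call has 1 to 12 rows; each row shifts and turns the pose as measured when the row begins; what a row does not reach is not made up. A row lasts 1/8 s, in which the tool goes at most 62.5 mm and 10.7 degrees, less where a joint would pass 70% of its speed; a pose out of reach is approached as far as the arm can. A call is refused whole if a number of a shift passes 0.0625 or a number of a turn 0.188, either way. A call with a gripper value outside its range is refused whole. The fingers move at their own pace and stop on an object; "grip_force" is the grip in N (left out, the last holds). Time passes only in rows, so rows that do not move let the fingers close. It gives the time, the measured TCP pose, the force and the opening at its end, in the units of the state.
- get_state(): the state, without advancing time (a new reading comes with each control period).
- grab_frame(name): name is "scene" or "top" or "wrist"; returns (picture, depth): 384x512x3 uint8, blue, green, red; 384x512 float32, m along the optical axis (not along the pixel's ray), 0 where there is no reading.
- camera_params(name): a dict with "camera_matrix" (3x3 intrinsics, pixels), "extrinsics" (4x4, takes a point from world to camera coordinates); the wrist camera has in their place "hand_eye" (4x4, takes a point from camera to tool coordinates, whose origin is the TCP and whose axes are the flange's). Camera axes: x right, y up, looking along -z (the intrinsics and any distortion apply to the point x, -y, -z); pixel columns grow to the right and rows downward; lengths in m; the calibration is good to about 2 mm. A picture is of the moment at which its call begins: read the wrist's pose just before it. camera_params takes no time and is no camera call.
- job_done(): hands the job in, once; it reports no verdict.
The state is a dict: "t": time; "q": joint angles; "qd": joint speeds; "joint_efforts": joint torques, N m; "eef_pos": TCP position; "ee_rot": TCP orientation; "force": force on the tool from outside, world axes, zero at the start; "moment": the same for the moment, N m; "width": finger opening in m.
Only numpy, scipy, OpenCV 4.12 (cv2) and the standard library are available. Lean on these libraries where they do the work, as an engineer would, in place of code of your own. Each camera call takes 0.05 s, during which the arm holds its last target.

## Task

Pick up the trigger tongs by their sloping grip and, squeezing the trigger just enough to close the jaws on the muffin inside the low pastry case, lift it out without squashing, dropping or touching it by hand. Set it down gently, upright in the middle of the plate, let the jaws open, and then stand the tongs on their flat base on the worktop, clear of the plate. Leave the honey jar and the salt shaker where they stand.

Things in the scene. Friction and masses are not known exactly. Their poses are not given: they have to be found in the camera images.
- muffin_mid (a point): Centre of the muffin, half-way up, z up. Muffin in a brown paper case, loose, 60 to 130 g, 73 mm high (underside 36 mm below this point). Round; the paper case tapers from 50 mm across at the bottom to 66 mm, 33 mm up; the crown above overhangs it, widest (about 87 mm across) 47 mm above the underside, 11 mm above this point. It stands upright about the middle of the pastry case.
- tongs: Trigger tongs, loose, black plastic and steel, 0.4 kg, 260 mm long, 135 mm across the open jaws. Origin under them, level with the underside of the base; x level towards the jaws, y left, z up. Base 48 mm wide, 10 mm thick, x -75 to +65 mm; on it a housing, 35 mm high, x -13 to +47 mm; from it two bars (the grip) slope up and back; shaft 20 mm up leads ahead to the jaws.
- tongs_grip (a point): Middle of the tongs' grip, 79 mm above their underside; axes as tongs. Two parallel flat bars, 14 mm thick, 28 mm wide, leaning back (to -x) 30 degrees from vertical: fixed bar behind, trigger in front, 56 mm over both (34 squeezed). Along the slope they reach 18 mm up and 34 mm or more down from here. Take them between two fingers, one behind, one in front, hand leaning back 30 degrees alike.
- tongs_jaw (a point): Point midway between the jaws of the tongs (axes as tongs), where the gripped thing's middle sits: 169 mm ahead of tongs_grip and 59 mm below it, 20 mm above the underside. The cupped pads are 25 mm high, centred at this height, and curve round a thing about 90 mm across; they should close on the widest part of the muffin's crown.
- trigger (a joint): Trigger travel in m, 0 released to 0.022, square to the bars. Spring 10 N at first, 17 N at full travel; 2 to 4 mm suffice to carry the tongs. Jaws about 115 mm apart at 0; they meet the muffin's crown at 12 to 14 mm and are sprung: each further mm adds about 1 N per jaw and 2 to 3 N on the trigger; some 4 mm more (25 N in all) holds well, full travel squashes. As even fingers close, the tongs creep ahead half as far.
- jaw_l: Left jaw of the tongs (curved black pad on a steel arm); origin on its upright pivot, 89 mm ahead of tongs_grip, 17 mm to the left, 59 mm below; the pad is 80 mm ahead of the pivot.
- jaw_r: Right jaw of the tongs, the mirror image of the left.
- plate_in (a point): Centre of the flat floor of the white plate, z up, 5 mm above the worktop. The plate is loose, 0.35 kg, 140 mm across and 14 mm high at the rim; the flat floor is 96 mm across.
- case: Low pastry case, clear acrylic on a dark board, fixed. Origin mid underside, on the worktop; +x from the open front to the back, z up. Board 172 (x) x 242 (y) x 8 mm; the muffin stands on it. Open front at x = -80 mm, clear back at +76, inner side faces at y = +/-111; clear top: underside 130 mm, upper face 134 mm above the worktop.
- till: The till, fixed, in the way: a grey box on the worktop, 110 mm high with the register on top; its front is about 160 mm nearer to the robot than this origin (x = 0.505 m) and its right side about 210 mm to the right (y = -0.10 m). The tongs start in front of it, the plate stands beside its right side.
- honey_jar: Glass honey jar with a green lid, 64 mm across and 84 mm high, on top of the pastry case; loose. Origin mid underside. Leave it.
- salt: Salt shaker, 44 mm across and 90 mm high, on the worktop in front of the till; loose. Origin mid underside. Leave it.

How it is judged:
By the outcome, as a careful person would: the job done as asked, in the order asked, and still so for the second after the job is handed in, with the robot touching nothing.
It also fails if it takes over 72 s, if anything falls off the work surface, if the arm or the gripper's body presses on something with over 40 N, if the wrist force passes 120 N, or if a joint passes its speed limit or range.

## Working session

There is one attempt and no reset: what is moved stays moved. The work goes in short steps, Python scripts to look and compute and a tool call to move; the robot and the scene stay as the last step left them, time stands still between calls to the robot, and variables do not carry over. Pictures are saved under pics/ and viewed, and the job is handed in when it is done.

Besides the shell and the picture viewer there is one more tool, called after "Emit:" by a JSON object that holds its "fn" and its "kwargs". play_rows: Moves the arm, as the interface text tells. Its arguments: {"type":"object","properties":{"targets":{"type":"array","items":{"type":"array","items":{"type":"number"}}},"grip_force":{"type":"number"}},"required":["targets"]}

```bash
mkdir -p pics; ls
cat > h.py <<'E'
from station import *
import numpy as np, cv2
from scipy.spatial.transform import Rotation as R
np.set_printoptions(precision=4,suppress=True)
E
python3 - <<'E'
from h import *
s=get_state(); print({k:np.round(v,4) for k,v in s.items()})
for n in ["scene","top","wrist"]:
    p,d=grab_frame(n); cv2.imwrite(f"pics/{n}0.png",p); np.save(f"pics/{n}0.npy",d)
    print(n,camera_params(n))
E
```

```text
pics
{'t': np.float64(0.0), 'q': array([ 1.5261,  0.3594,  0.011 , -0.0004, -1.2241, -0.2881]), 'qd': array([ 0.0008, -0.0012,  0.0006, -0.0017, -0.0002, -0.001 ]), 'joint_efforts': array([ -0.0002, -58.2724,  29.3057,   6.9973,   0.007 ,  -0.0002]), 'eef_pos': array([0.2204, 0.6375, 0.2366]), 'ee_rot': array([ 3.1399, -0.0001, -0.3329]), 'force': array([ 0.3507, -0.1293,  0.2869]), 'moment': array([-0.0319, -0.0112, -0.0585]), 'width': np.float64(0.0873)}
scene {'camera_matrix': array([[356.1856,   0.    , 253.0701],
       [  0.    , 356.1856, 185.2275],
       [  0.    ,   0.    ,   1.    ]]), 'extrinsics': array([[-0.8575, -0.5143,  0.0141,  0.4307],
       [ 0.3514, -0.5655,  0.7461, -0.3165],
       [-0.3758,  0.6448,  0.6656, -0.9405],
       [ 0.    ,  0.    ,  0.    ,  1.    ]])}
top {'camera_matrix': array([[409.4767,   0.    , 254.7785],
       [  0.    , 409.4767, 194.887 ],
       [  0.    ,   0.    ,   1.    ]]), 'extrinsics': array([[-0.0126, -0.9999,  0.0073, -0.0638],
       [ 0.981 , -0.0109,  0.1938, -0.5617],
       [-0.1937,  0.0096,  0.981 , -1.2114],
       [ 0.    ,  0.    ,  0.    ,  1.    ]])}
wrist {'camera_matrix': array([[289.6272,   0.    , 252.0623],
       [  0.    , 289.6272, 190.0865],
       [  0.    ,   0.    ,   1.    ]]), 'hand_eye': array([[-0.0005,  0.9513,  0.3082,  0.085 ],
       [ 1.    ,  0.0004,  0.0002,  0.0001],
       [ 0.0001,  0.3082, -0.9513, -0.1483],
       [ 0.    ,  0.    ,  0.    ,  1.    ]])}
```

View pics/scene0.png

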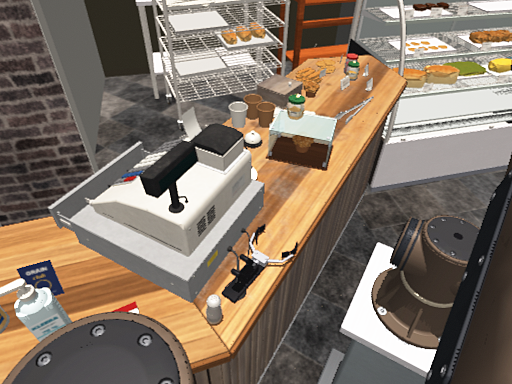

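View pics/top0.png

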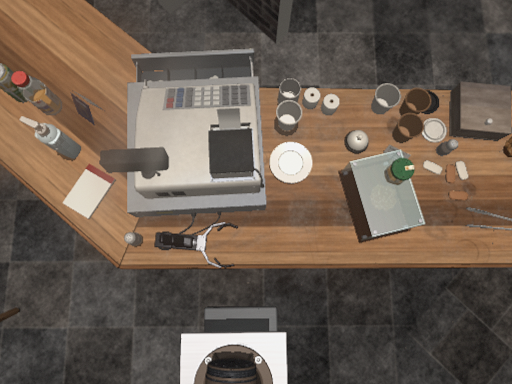

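View pics/wrist0.png

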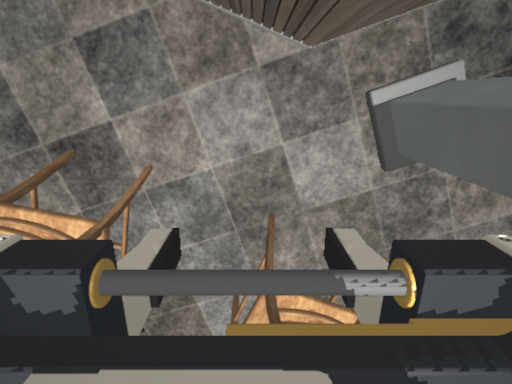

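```bash
cat >> h.py <<'E'
def cam(n):
    c=camera_params(n); return c["camera_matrix"],c.get("extrinsics")
def wrist_ext(s):
    he=camera_params("wrist")["hand_eye"]; T=np.eye(4); T[:3,:3]=R.from_euler('xyz',s["ee_rot"]).as_matrix(); T[:3,3]=s["eef_pos"]
    return np.linalg.inv(T@he)
def ray(K,E,u,v):
    d=np.array([(u-K[0,2])/K[0,0],-(v-K[1,2])/K[1,1],-1.0]); Rm=E[:3,:3]; o=-Rm.T@E[:3,3]
    return o,Rm.T@d
def onz(K,E,u,v,z):
    o,d=ray(K,E,u,v); return o+d*(z-o[2])/d[2]
def proj(K,E,p):
    c=E[:3,:3]@np.asarray(p)+E[:3,3]; return np.array([K[0,2]-K[0,0]*c[0]/c[2],K[1,2]+K[1,1]*c[1]/c[2]])
def cloud(K,E,d):
    v,u=np.mgrid[:d.shape[0],:d.shape[1]]
    c=np.stack([(u-K[0,2])/K[0,0]*d,-(v-K[1,2])/K[1,1]*d,-d],-1)
    w=(c-E[:3,3])@E[:3,:3]; w[d==0]=np.nan; return w
E
python3 - <<'E'
from h import *
for n,(x0,y0,x1,y1),f in [("top",(120,140,300,275),4),("top",(320,120,460,250),4.5),("scene",(200,200,320,330),4.5),("scene",(220,80,360,190),5)]:
    p=cv2.imread(f"pics/{n}0.png")[y0:y1,x0:x1]
    cv2.imwrite(f"pics/{n}_c{x0}.png",cv2.resize(p,None,fx=f,fy=f,interpolation=cv2.INTER_CUBIC))
for n in("top","scene"):
    K,E=cam(n); w=cloud(K,E,np.load(f"pics/{n}0.npy")); np.save(f"pics/{n}0w.npy",w)
    print(n,-E[:3,:3].T@E[:3,3])
w=np.load("pics/top0w.npy")
for u,v in [(291,162),(291,255),(164,240),(180,240),(131,238),(402,169),(375,200),(388,190),(365,235),(355,200)]: print(u,v,w[v,u])
w=np.load("pics/scene0w.npy")
for u,v in [(302,144),(295,105),(214,305),(235,290),(262,256)]: print(u,v,w[v,u])
E
```

```text
top [ 0.3156 -0.0582  1.2978]
scene [0.1271 0.6489 0.8561]
291 162 [ 0.6787 -0.1906  0.0069]
291 255 [ 0.3782 -0.1825 -0.0021]
164 240 [0.423  0.2009 0.0777]
180 240 [0.422  0.1525 0.0835]
131 238 [0.4294 0.2967 0.0854]
402 169 [ 0.5963 -0.4714  0.2183]
375 200 [ 0.5264 -0.4176  0.1341]
388 190 [ 0.5562 -0.4587  0.131 ]
365 235 [ 0.436  -0.4132  0.022 ]
355 200 [ 0.5505 -0.393   0.0051]
302 144 [ 0.5409 -0.4331  0.0561]
295 105 [ 0.5946 -0.4507  0.2011]
214 305 [0.4224 0.3145 0.085 ]
235 290 [0.4291 0.2165 0.0091]
262 256 [0.4164 0.0943 0.0287]
```

```bash
ls pics
```

```text
scene0.npy
scene0.png
scene0w.npy
scene_c200.png
scene_c220.png
top0.npy
top0.png
top0w.npy
top_c120.png
top_c320.png
wrist0.npy
wrist0.png
```

View pics/top_c120.png

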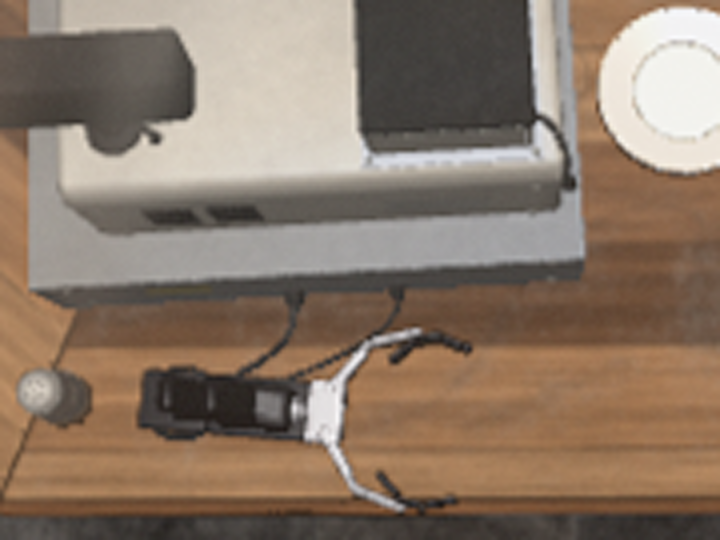

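View pics/top_c320.png

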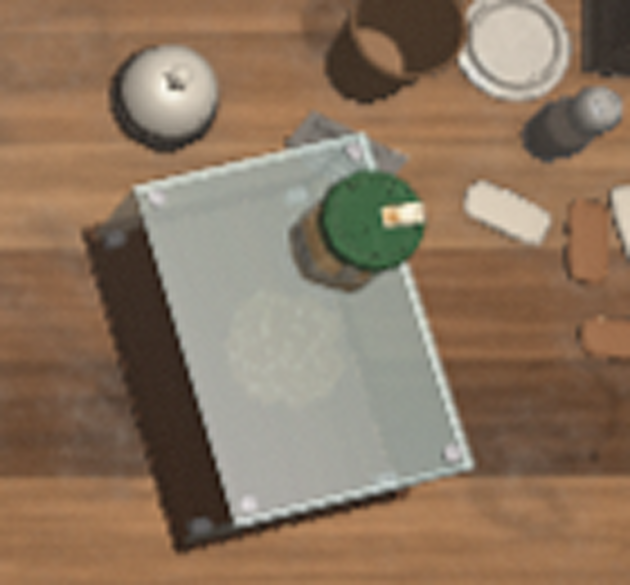

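View pics/scene_c200.png

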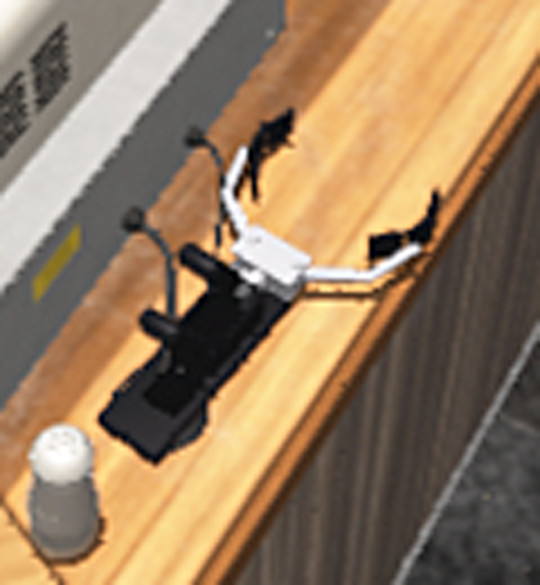

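View pics/scene_c220.png

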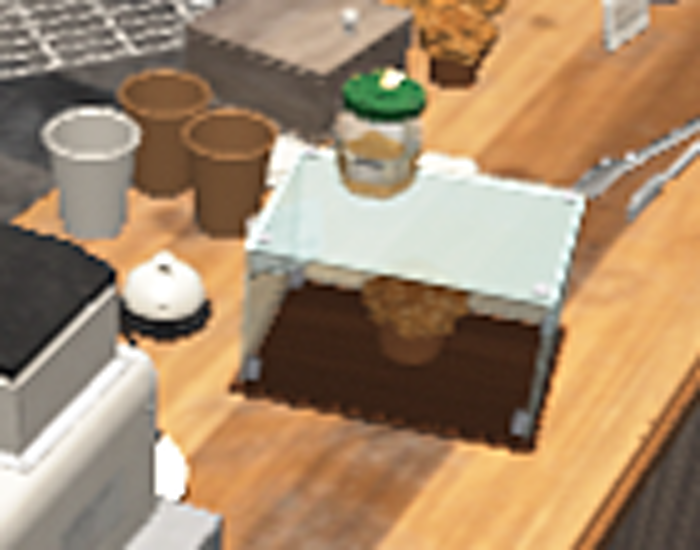

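Run:
```python
from h import *
import station; print([n for n in dir(station) if not n.startswith('_')])
K,E=cam("top"); w=np.load("pics/top0w.npy"); p=cv2.imread("pics/top0.png")
# tongs: points above table in region
reg=np.zeros(w.shape[:2],bool); reg[222:272,145:245]=1
hsv=cv2.cvtColor(p,cv2.COLOR_BGR2HSV)
m=reg&(hsv[...,2]<75)&(w[...,2]>0.004)&(w[...,2]<.12)
P=w[m]; print("tongs dark n",len(P))
for lo,hi in[(.004,.013),(.013,.03),(.03,.06),(.06,.09),(.09,.12)]:
    Q=P[(P[:,2]>lo)&(P[:,2]<hi)]; print(lo,hi,len(Q),Q.min(0) if len(Q) else'',Q.max(0) if len(Q) else '')
# case board corners in top, z=.008 ; top plate corners z=.134
c=lambda x,y:(320+x/4.5,120+y/4.5)
for nm,pts,z in[("board",[(85,228),(178,548)],.008),("lid",[(135,188),(365,133),(470,468),(232,526)],.134),("muffin",[(287,348),(228,348),(346,348),(287,288),(287,408)],.055)]:
    for q in pts: print(nm,c(*q),onz(K,E,*c(*q),z))
# plate
g=(hsv[...,1]<40)&(hsv[...,2]>190); g[:, :265]=0;g[:,316:]=0;g[:138]=0;g[186:]=0
n,l,st,ce=cv2.connectedComponentsWithStats(g.astype(np.uint8)); i=1+np.argmax(st[1:,4]); print(st[i],ce[i])
cn,_=cv2.findContours((l==i).astype(np.uint8),0,1); e=cv2.fitEllipse(max(cn,key=len)); print(e, onz(K,E,*e[0],.014), w[158:164:3,285:300:5,2])
print("till",[w[v,200] for v in (195,203,208,212,216)],[w[180,u] for u in (255,262,268,272)])
```

```text
['Unreachable', 'camera_params', 'get_state', 'grab_frame', 'job_done']
tongs dark n 602
0.004 0.013 188 [0.3463 0.0116 0.0041] [0.4768 0.2441 0.013 ]
0.013 0.03 97 [ 0.3431 -0.014   0.013 ] [0.4824 0.2402 0.0299]
0.03 0.06 102 [ 0.3459 -0.008   0.0302] [0.4819 0.1956 0.0597]
0.06 0.09 142 [0.411  0.146  0.0601] [0.4436 0.2156 0.0897]
0.09 0.12 73 [0.4125 0.1568 0.0901] [0.4397 0.2076 0.1102]
board (338.8888888888889, 170.66666666666666) [ 0.6475 -0.3456  0.008 ]
board (359.55555555555554, 241.77777777777777) [ 0.4163 -0.3986  0.008 ]
lid (350.0, 161.77777777777777) [ 0.6418 -0.3517  0.134 ]
lid (401.1111111111111, 149.55555555555554) [ 0.6778 -0.506   0.134 ]
lid (424.44444444444446, 224.0) [ 0.4549 -0.5548  0.134 ]
lid (371.55555555555554, 236.88888888888889) [ 0.4199 -0.4004  0.134 ]
muffin (383.77777777777777, 197.33333333333331) [ 0.5488 -0.4699  0.055 ]
muffin (370.6666666666667, 197.33333333333331) [ 0.5493 -0.4292  0.055 ]
muffin (396.8888888888889, 197.33333333333331) [ 0.5484 -0.5106  0.055 ]
muffin (383.77777777777777, 184.0) [ 0.5911 -0.473   0.055 ]
muffin (383.77777777777777, 210.66666666666669) [ 0.5071 -0.4668  0.055 ]
[ 270  142   42   41 1355] [290.4244 161.8871]
((290.429931640625, 161.89163208007812), (39.971317291259766, 41.42057800292969), 105.39619445800781) [ 0.6771 -0.1881  0.014 ] [[0.0074 0.0064 0.0127]
 [0.0044 0.0033 0.0048]]
till [array([0.5496, 0.0906, 0.1201]), array([0.5284, 0.0922, 0.1055]), array([0.515 , 0.0931, 0.0963]), array([0.5137, 0.1016, 0.0273]), array([0.5045, 0.1044, 0.0039])] [array([ 0.5661, -0.0698,  0.234 ]), array([ 0.595 , -0.0919,  0.1105]), array([ 0.6205, -0.1146,  0.0011]), array([ 0.6214, -0.1278, -0.0034])]
```

Run:
```python
from h import *
K,E=cam("top"); w=np.load("pics/top0w.npy"); p=cv2.imread("pics/top0.png"); hsv=cv2.cvtColor(p,cv2.COLOR_BGR2HSV)
print("rear",onz(K,E,155,240.75,.01))
# grip bars: dark points z>.06 PCA; white steel block
m=np.zeros(w.shape[:2],bool); m[222:272,145:200]=1
m&=(w[...,2]>.06)&(w[...,2]<.13)&(hsv[...,2]<110); P=w[m]; print("bars",len(P),P.mean(0),P.min(0),P.max(0))
m=np.zeros(w.shape[:2],bool); m[222:272,190:245]=1
s=m&(hsv[...,1]<60)&(hsv[...,2]>120); P=w[s]; n,l,st,ce=cv2.connectedComponentsWithStats(s.astype(np.uint8)); print(st,ce); print("steel",P.mean(0),P[:,2].max(),P.min(0),P.max(0))
blk=P[P[:,1]>.062]; print("block",blk.mean(0),len(blk))
j=np.zeros(w.shape[:2],bool); j[222:272,215:240]=1
j&=(hsv[...,2]<75)&(w[...,2]>.008); P=w[j]; 
for q in (P[P[:,0]>.415],P[P[:,0]<.415]): print("jaw",len(q),q.mean(0),q.min(0),q.max(0))
# muffin in scene
K2,E2=cam("scene"); p=cv2.imread("pics/scene0.png"); w2=np.load("pics/scene0w.npy")
m=np.zeros(w2.shape[:2],bool); m[135:158,285:320]=1
m&=(w2[...,2]>.012)&(w2[...,2]<.09); P=w2[m]; print(len(P),P.mean(0),P.min(0),P.max(0))
# fit axis of surface of revolution roughly: circle of r=.0435 through points near z .05-.06
from scipy.optimize import least_squares
for lo,hi in[(.012,.03),(.03,.042),(.046,.064),(.064,.08)]:
    Q=P[(P[:,2]>lo)&(P[:,2]<hi)]
    if len(Q)<6: continue
    rr=np.interp(Q[:,2]-.008,[0,.033,.047,.06,.073],[.025,.033,.0435,.035,.0])
    f=least_squares(lambda c:np.hypot(Q[:,0]-c[0],Q[:,1]-c[1])-rr,[.55,-.47],loss='soft_l1',f_scale=.003); print(lo,hi,len(Q),f.x,np.abs(f.fun).mean())
```

```text
rear [0.427  0.2434 0.01  ]
bars 222 [0.427  0.1782 0.0853] [0.411  0.1445 0.0601] [0.4436 0.2156 0.1102]
[[     0      0    512    384 196325]
 [   193    222     32     46    283]] [[255.573  191.4252]
 [204.8622 243.3675]]
steel [nan nan nan] nan [nan nan nan] [nan nan nan]
block [0.4146 0.093  0.0253] 237
jaw 35 [0.4711 0.0186 0.0226] [ 0.4611 -0.014   0.0101] [0.4824 0.055  0.0357]
jaw 33 [0.3521 0.0293 0.0291] [ 0.3431 -0.0011  0.0106] [0.3703 0.0534 0.037 ]
290 [ 0.5488 -0.4552  0.0489] [ 0.5098 -0.5424  0.0121] [ 0.6508 -0.4232  0.0787]
0.012 0.03 78 [ 0.5539 -0.4721] 0.028516743886465797
0.03 0.042 26 [ 0.5523 -0.4682] 0.001309310725563695
0.046 0.064 83 [ 0.5524 -0.4702] 0.0026838094703756804
0.064 0.08 93 [ 0.5503 -0.4679] 0.005075777792007553
```

Emit:
{"fn": "play_rows", "kwargs": {"targets": [[0,0,-0.18,0.01,-0.015,0.01,1],[0,0,-0.18,0.012,-0.025,0.01,1],[0,0,-0.18,0.012,-0.025,0.01,1],[0,0,-0.18,0.012,-0.025,0.01,1],[0,0,-0.18,0.012,-0.025,0.01,1],[0,0,-0.18,0.012,-0.025,0.01,1],[0,0,-0.18,0.012,-0.025,0,1],[0,0,-0.18,0.012,-0.025,0,1],[0,0,-0.18,0.012,-0.025,0,1],[0,0,-0.18,0.012,-0.025,0,1]]}}

```text
t: 1.4
eef_pos: [0.3398, 0.3896, 0.2945]
ee_rot: [3.134, -0.003, -2.189]
force: [0.2, -0.6, -0.5]
width: 0.0875
```

```bash
cat >> h.py <<'E'
def toolR(psi,tilt=np.pi/6):
    t=np.array([np.cos(psi),np.sin(psi),0]); z=np.sin(tilt)*t-np.array([0,0,np.cos(tilt)]); x=np.array([np.sin(psi),-np.cos(psi),0])
    return np.stack([x,np.cross(z,x),z],1)
def go(s,Rt,pt):
    Rc=R.from_euler('xyz',s["ee_rot"]).as_matrix()
    rv=R.from_matrix(Rt@Rc.T).as_rotvec(); dp=pt-s["eef_pos"]
    print("t",round(float(s["t"]),2),"q",s["q"],"pos",s["eef_pos"],"\n rotvec",rv,np.linalg.norm(rv),"shift",dp,"F",s["force"],"w",s["width"])
    return rv,dp
def tcp_for_grip(g,psi,tilt=np.pi/6,back=0.0): # grasp point at g
    Rt=toolR(psi,tilt); return Rt,np.asarray(g)+Rt[:,2]*(0.008-back)
E
python3 - <<'E'
from h import *
s=get_state(); Rt,p=tcp_for_grip([.424,.175,.079],-1.641,back=.15); print(p); go(s,Rt,p)
E
```

```text
[0.429  0.2458 0.202 ]
t 1.4 q [ 1.2277  0.0648 -0.2331 -0.0082 -1.2743 -1.8436] pos [0.3398 0.3896 0.2945] 
 rotvec [-0.4996 -0.2398 -0.9968] 1.140498280991835 shift [ 0.0892 -0.1437 -0.0926] F [ 0.1548 -0.5791 -0.5294] w 0.0875232412227723
```

Emit:
{"fn": "play_rows", "kwargs": {"targets": [[-0.0714,-0.0343,-0.1424,0.013,-0.021,-0.013,1],[-0.0714,-0.0343,-0.1424,0.013,-0.021,-0.013,1],[-0.0714,-0.0343,-0.1424,0.013,-0.021,-0.013,1],[-0.0714,-0.0343,-0.1424,0.013,-0.021,-0.013,1],[-0.0714,-0.0343,-0.1424,0.013,-0.02,-0.013,1],[-0.0714,-0.0343,-0.1424,0.013,-0.02,-0.013,1],[-0.0714,-0.0343,-0.1424,0.011,-0.02,-0.013,1],[0,0,0,0,0,0,1]]}}

```text
t: 2.4
eef_pos: [0.4313, 0.2385, 0.2018]
ee_rot: [-2.601, 0.015, 3.038]
force: [0.6, 0.3, -0.4]
width: 0.0876
```

Run:
```python
from h import *
s=get_state(); Rt,p=tcp_for_grip([.424,.175,.079],-1.641,back=.15); go(s,Rt,p)
s=get_state(); im,d=grab_frame("wrist"); cv2.imwrite("pics/wrist1.png",cv2.resize(im,None,fx=1.5,fy=1.5)); np.savez("pics/w1.npz",im=im,d=d,E=wrist_ext(s))
im,d=grab_frame("top"); cv2.imwrite("pics/top1.png",im)
```

```text
t 2.4 q [ 1.072   0.3322 -0.3254  0.2146 -1.4178 -2.8378] pos [0.4313 0.2385 0.2018] 
 rotvec [0.018  0.0139 0.0331] 0.040129718581252354 shift [-0.0023  0.0073  0.0002] F [ 0.5594  0.3372 -0.364 ] w 0.08755630831110403
```

View pics/wrist1.png

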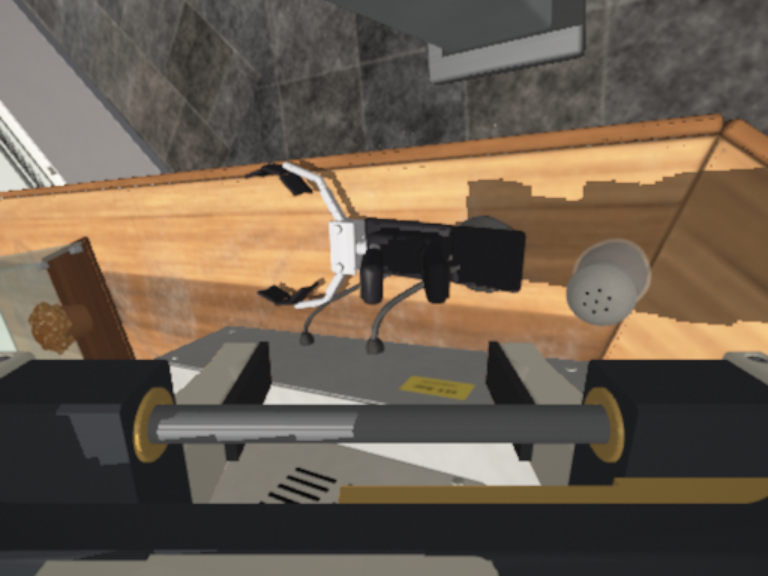

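View pics/top1.png

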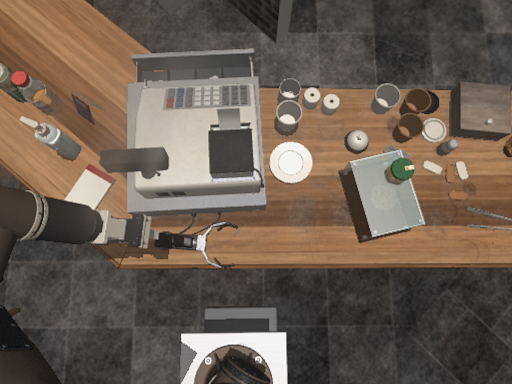

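Run:
```python
from h import *
z=np.load("pics/w1.npz"); K=camera_params("wrist")["camera_matrix"]; E=z["E"]; w=cloud(K,E,z["d"]); im=z["im"]
for u,v in [(247,195),(291,195),(247,185),(291,185),(250,231),(205,226),(265,205),(225,205),(330,170),(228,165),(399,195),(200,300),(300,110)]: print((u,v),w[v,u])
hsv=cv2.cvtColor(im,cv2.COLOR_BGR2HSV)
m=np.zeros(w.shape[:2],bool); m[135:205,200:355]=1; m&=(hsv[...,2]<80)
P=w[m]; 
u_=np.array([0,.5,.866])
t=np.array([np.cos(-1.641),np.sin(-1.641),0])
B=P[(P[:,2]>.055)&(P[:,2]<.12)]; print(len(B),B.min(0),B.max(0))
s=(B-[.424,.175,.079])@t
# coordinate square to bars: n = t*cos30 + z*sin30
n=t*.866+np.array([0,0,.5]); sn=(B-[.424,.175,.079])@n; l=np.array([-t[1],t[0],0]); sl=(B-[.424,.175,.079])@l; su=(B-[.424,.175,.079])@(-.5*t+[0,0,.866])
print(np.histogram(sn,bins=np.arange(-.06,.06,.004))); print("lat",np.percentile(sl,[1,5,50,95,99]),"up",np.percentile(su,[50,99]))
A=P[(P[:,2]>.004)&(P[:,2]<.014)]; print("base",np.percentile(A,[1,99],0))
vis=im.copy()
cv2.imwrite("pics/wrist1c.png",cv2.resize(im[120:245,150:360],None,fx=3.8,fy=3.8,interpolation=cv2.INTER_CUBIC))
```

```text
(247, 195) [0.433  0.1742 0.1067]
(291, 195) [0.4367 0.2106 0.0861]
(247, 185) [0.4233 0.1746 0.1056]
(291, 185) [0.4266 0.2114 0.0865]
(250, 231) [0.507  0.1266 0.0376]
(205, 226) [0.5118 0.0469 0.0349]
(265, 205) [0.4829 0.1315 0.0014]
(225, 205) [0.4896 0.0616 0.0008]
(330, 170) [0.4291 0.2259 0.011 ]
(228, 165) [0.421  0.0989 0.0309]
(399, 195) [0.4287 0.303  0.0904]
(200, 300) [0.5499 0.1155 0.1333]
(300, 110) [0.361  0.1898 0.0019]
992 [0.413  0.148  0.0554] [0.4438 0.2177 0.1088]
(array([  0,   0,   0,   0,   0,  16,  92, 146, 151, 119,   0,   0,   0,
         0,   0,   0,  63, 149, 124, 118,  14,   0,   0,   0,   0,   0,
         0,   0,   0]), array([-0.06 , -0.056, -0.052, -0.048, -0.044, -0.04 , -0.036, -0.032,
       -0.028, -0.024, -0.02 , -0.016, -0.012, -0.008, -0.004,  0.   ,
        0.004,  0.008,  0.012,  0.016,  0.02 ,  0.024,  0.028,  0.032,
        0.036,  0.04 ,  0.044,  0.048,  0.052,  0.056]))
lat [-0.0093 -0.0089 -0.0007  0.0141  0.0163] up [0.0221 0.025 ]
base [[0.4014 0.1137 0.0043]
 [0.4575 0.2453 0.0128]]
```

View pics/wrist1c.png

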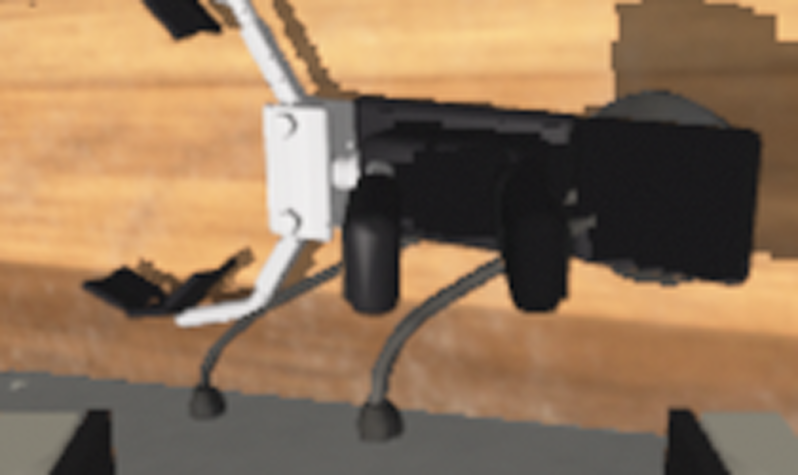

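Run:
```python
from h import *
z=np.load("pics/w1.npz"); K=camera_params("wrist")["camera_matrix"]; E=z["E"]; w=cloud(K,E,z["d"])
c=lambda x,y:(150+x/3.8-.37,120+y/3.8-.37)
for n,q,h in [("rearR",(760,130),.01),("rearL",(748,282),.01),("blkfR",(267,107),.031),("blkfL",(280,237),.031),("blkrR",(330,100),.031),("blkrL",(330,240),.031),("boltR",(287,125),.032),("boltL",(290,218),.032),("jawRtip",(145,-8),.02),("jawLtip",(85,290),.02),("jawRin",(215,28),.033),("jawLin",(165,312),.033)]:
    u,v=c(*q); print(n,onz(K,E,u,v,h),w[int(v),int(u)])
```

```text
rearR [0.411  0.2473 0.01  ] [0.4116 0.2445 0.0011]
rearL [0.4564 0.2436 0.01  ] [0.4562 0.2425 0.0076]
blkfR [0.3985 0.0894 0.031 ] [0.4019 0.0645 0.0011]
blkfL [0.4443 0.0878 0.031 ] [0.4432 0.0869 0.0302]
blkrR [0.3967 0.1156 0.031 ] [0.3997 0.0941 0.001 ]
blkrL [0.4444 0.1091 0.031 ] [0.4432 0.1089 0.0315]
boltR [0.4046 0.0976 0.032 ] [0.4035 0.0994 0.0345]
boltL [0.437 0.094 0.032] [0.435  0.0945 0.0343]
jawRtip [0.3573 0.0315 0.02  ] [0.3564 0.042  0.0325]
jawLtip [ 0.4759 -0.0281  0.02  ] [ 0.4821 -0.0525  0.0004]
jawRin [0.3711 0.0731 0.033 ] [0.3708 0.058  0.0154]
jawLin [0.4765 0.0289 0.033 ] [0.4751 0.0298 0.0338]
```

Run:
```python
from h import *
s=get_state()
for b in(.14,.06,0):
    Rt,p=tcp_for_grip([.4285,.185,.079],-1.657,back=b); print(p); go(s,Rt,p)
print(Rt)
```

```text
[0.4342 0.2508 0.1933]
t 2.5 q [ 1.0736  0.3286 -0.3244  0.2149 -1.4173 -2.8356] pos [0.4313 0.2398 0.2035] 
 rotvec [0.0136 0.0152 0.0132] 0.024335117529190587 shift [ 0.0028  0.0109 -0.0102] F [-0.5662 -0.8359  1.0478] w 0.08736256214731875
[0.4307 0.2109 0.124 ]
t 2.5 q [ 1.0736  0.3286 -0.3244  0.2149 -1.4173 -2.8356] pos [0.4313 0.2398 0.2035] 
 rotvec [0.0136 0.0152 0.0132] 0.024335117529190587 shift [-0.0006 -0.0289 -0.0794] F [-0.5662 -0.8359  1.0478] w 0.08736256214731875
[0.4282 0.181  0.0721]
t 2.5 q [ 1.0736  0.3286 -0.3244  0.2149 -1.4173 -2.8356] pos [0.4313 0.2398 0.2035] 
 rotvec [0.0136 0.0152 0.0132] 0.024335117529190587 shift [-0.0032 -0.0588 -0.1314] F [-0.5662 -0.8359  1.0478] w 0.08736256214731875
[[-0.9963  0.0746 -0.043 ]
 [ 0.0861  0.8628 -0.4981]
 [ 0.     -0.5    -0.866 ]]
```

Run:
```python
from h import *
z=np.load("pics/w1.npz"); K=camera_params("wrist")["camera_matrix"]; E=z["E"]; w=cloud(K,E,z["d"])
P=w[150:230,365:445].reshape(-1,3); P=P[(P[:,2]>.02)&(P[:,2]<.12)&(P[:,0]<.47)]
for lo in np.arange(.03,.1,.01):
    Q=P[(P[:,2]>lo)&(P[:,2]<lo+.01)]
    if len(Q)>3: print(round(lo,2),len(Q),Q.min(0),Q.max(0))
G=np.array([.4285,.185,.079]);Rt=toolR(-1.657); n=-Rt[:,1];u=-Rt[:,2]; print(n,u)
for a,b in[(.01,.02),(.012,.018)]:
    g=G+a*n+b*u; print(g, "corner",g+.047*u-.0965*n,"rear finger tip outer",g-.019*u-.065*n)
    s=get_state(); go(s,Rt,g-.008*u+.05*u); go(s,Rt,g-.008*u)
```

```text
0.03 210 [0.414  0.2837 0.03  ] [0.4495 0.3261 0.04  ]
0.04 244 [0.4149 0.2841 0.0401] [0.4475 0.3246 0.05  ]
0.05 245 [0.4162 0.2863 0.05  ] [0.4441 0.3226 0.0599]
0.06 120 [0.4174 0.2908 0.0601] [0.4384 0.3206 0.0696]
0.07 195 [0.4167 0.2863 0.0701] [0.451  0.3196 0.08  ]
0.08 1229 [0.4175 0.2866 0.08  ] [0.4503 0.3196 0.09  ]
0.09 175 [0.4248 0.2933 0.09  ] [0.4423 0.3128 0.0919]
[-0.0746 -0.8628  0.5   ] [0.043  0.4981 0.866 ]
[0.4286 0.1863 0.1013] corner [0.4378 0.293  0.0938] rear finger tip outer [0.4326 0.233  0.0524]
t 2.5 q [ 1.0736  0.3286 -0.3244  0.2149 -1.4173 -2.8356] pos [0.4313 0.2398 0.2035] 
 rotvec [0.0136 0.0152 0.0132] 0.024335117529190587 shift [-0.0009 -0.0326 -0.0658] F [-0.5662 -0.8359  1.0478] w 0.08736256214731875
t 2.5 q [ 1.0736  0.3286 -0.3244  0.2149 -1.4173 -2.8356] pos [0.4313 0.2398 0.2035] 
 rotvec [0.0136 0.0152 0.0132] 0.024335117529190587 shift [-0.0031 -0.0575 -0.1091] F [-0.5662 -0.8359  1.0478] w 0.08736256214731875
[0.4284 0.1836 0.1006] corner [0.4376 0.2903 0.093 ] rear finger tip outer [0.4324 0.2302 0.0516]
t 2.5 q [ 1.0736  0.3286 -0.3244  0.2149 -1.4173 -2.8356] pos [0.4313 0.2398 0.2035] 
 rotvec [0.0136 0.0152 0.0132] 0.024335117529190587 shift [-0.0012 -0.0353 -0.0665] F [-0.5662 -0.8359  1.0478] w 0.08736256214731875
t 2.5 q [ 1.0736  0.3286 -0.3244  0.2149 -1.4173 -2.8356] pos [0.4313 0.2398 0.2035] 
 rotvec [0.0136 0.0152 0.0132] 0.024335117529190587 shift [-0.0033 -0.0602 -0.1098] F [-0.5662 -0.8359  1.0478] w 0.08736256214731875
```

Run:
```python
from h import *
G=np.array([.4285,.185,.079]);Rt=toolR(-1.657); n=-Rt[:,1];u=-Rt[:,2]
g=G+.008*n+.019*u; R2=toolR(-1.657,np.radians(25)); n2=-R2[:,1];u2=-R2[:,2]
print("corner",g+.047*u2-.0965*n2); s=get_state()
go(s,R2,g-.008*u2+.045*u2);print(); go(s,R2,g-.008*u2); print(.045*u2)
```

```text
corner [0.438  0.2945 0.1013]
t 2.5 q [ 1.0736  0.3286 -0.3244  0.2149 -1.4173 -2.8356] pos [0.4313 0.2398 0.2035] 
 rotvec [0.1005 0.0071 0.0139] 0.10171911647837044 shift [-0.0013 -0.0367 -0.0705] F [-0.5662 -0.8359  1.0478] w 0.08736256214731875

t 2.5 q [ 1.0736  0.3286 -0.3244  0.2149 -1.4173 -2.8356] pos [0.4313 0.2398 0.2035] 
 rotvec [0.1005 0.0071 0.0139] 0.10171911647837044 shift [-0.0029 -0.0556 -0.1113] F [-0.5662 -0.8359  1.0478] w 0.08736256214731875
[0.0016 0.0189 0.0408]
```

Emit:
{"fn": "play_rows", "kwargs": {"targets": [[0.05,0.0035,0.007,-0.0007,-0.0184,-0.0235,1],[0.05,0.0035,0.007,-0.0006,-0.0183,-0.0235,1],[0,0,0,0,0,-0.0235,1],[0,0,0,0,0,0,1]]}}

```text
t: 3.0
eef_pos: [0.4302, 0.2062, 0.1355]
ee_rot: [-2.72, 0.003, 3.068]
force: [-0.6, 0.6, 0.9]
width: 0.0876
```

Run:
```python
from h import *
G=np.array([.4285,.185,.079]);Rt=toolR(-1.657); n=-Rt[:,1];u=-Rt[:,2]
g=G+.008*n+.019*u; R2=toolR(-1.657,np.radians(25)); n2=-R2[:,1];u2=-R2[:,2]; s=get_state()
go(s,R2,g-.008*u2)
im,d=grab_frame("wrist"); cv2.imwrite("pics/wrist2.png",im)
```

```text
t 3.0 q [ 1.0178  0.3044 -0.4885  0.2096 -1.1632 -2.7842] pos [0.4302 0.2062 0.1355] 
 rotvec [-0.0148  0.0044 -0.0122] 0.01969334941326889 shift [-0.0017 -0.022  -0.0433] F [-0.6202  0.6332  0.8553] w 0.08756891883061804
```

View pics/wrist2.png

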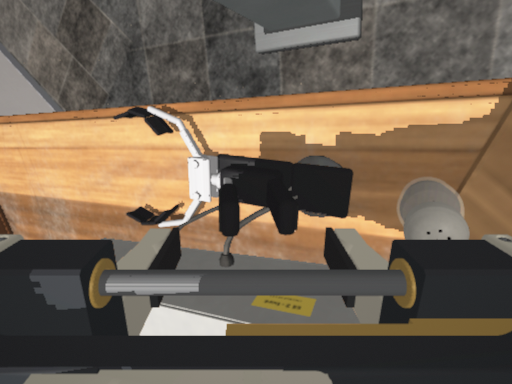

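Emit:
{"fn": "play_rows", "kwargs": {"targets": [[-0.0074,0.0022,-0.006,-0.0006,-0.0075,-0.0145,1],[-0.0074,0.0022,-0.006,-0.0006,-0.0075,-0.0145,1],[0,0,0,-0.0005,-0.007,-0.012,0.9],[0,0,0,0,0,0,0.75],[0,0,0,0,0,0,0.72]], "grip_force": 8}}

```text
t: 3.68
eef_pos: [0.4295, 0.1853, 0.0946]
ee_rot: [-2.709, 0.003, 3.058]
force: [0.0, 1.5, -1.0]
width: 0.0655
```

Run:
```python
from h import *
G=np.array([.4285,.185,.079]);Rt=toolR(-1.657); n=-Rt[:,1];u=-Rt[:,2]
g=G+.008*n+.019*u; R2=toolR(-1.657,np.radians(25)); n2=-R2[:,1];u2=-R2[:,2]; s=get_state()
go(s,R2,g-.008*u2)
im,d=grab_frame("wrist"); cv2.imwrite("pics/wrist3.png",im)
im,d=grab_frame("scene"); cv2.imwrite("pics/scene3.png",cv2.resize(im[170:370,150:350],None,fx=3,fy=3))
```

```text
t 3.67 q [ 0.9966  0.3445 -0.5596  0.2303 -1.0639 -2.8043] pos [0.4295 0.1853 0.0946] 
 rotvec [-0.0034  0.0028 -0.0026] 0.005169435752754971 shift [-0.0011 -0.0012 -0.0024] F [ 0.0241  1.5241 -0.9845] w 0.06550122218783695
```

View pics/wrist3.png

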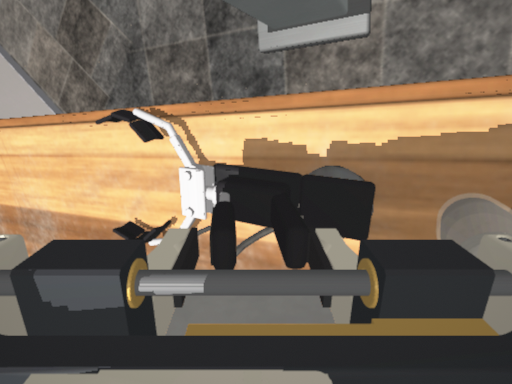

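View pics/scene3.png

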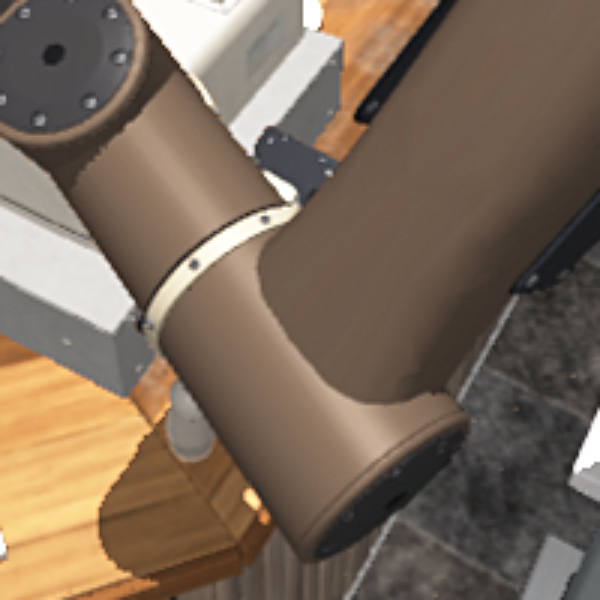

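Emit:
{"fn": "play_rows", "kwargs": {"targets": [[0,0,0,-0.0003,-0.004,0,0.7],[0,0,0,-0.0006,-0.007,0,0.68],[0,0,0,-0.0006,-0.008,0,0.68],[0,0,0,-0.0006,-0.008,0,0.68],[0,0,0,-0.0006,-0.008,0,0.68],[0,0,0,-0.0006,-0.008,0,0.68],[0,0,0,-0.0006,-0.008,0,0.68],[0,0,0,-0.0006,-0.008,0,0.68],[0,0,0,0,0,0,0.72]]}}

```text
t: 4.9
eef_pos: [0.4246, 0.1223, 0.0953]
ee_rot: [-2.711, 0.003, 3.058]
force: [-0.1, -0.1, -0.6]
width: 0.0619
```

Run:
```python
from h import *
s=get_state(); print(s["q"],s["eef_pos"],s["force"],s["width"])
im,d=grab_frame("wrist"); cv2.imwrite("pics/wrist4.png",im)
im,d=grab_frame("top"); cv2.imwrite("pics/top4.png",cv2.resize(im[180:280,80:280],None,fx=4,fy=4))
```

```text
[ 0.9293  0.2867 -0.6615  0.2673 -1.0096 -2.7718] [0.4246 0.1223 0.0953] [-0.1181 -0.0945 -0.5761] 0.061851396029957484
```

View pics/wrist4.png

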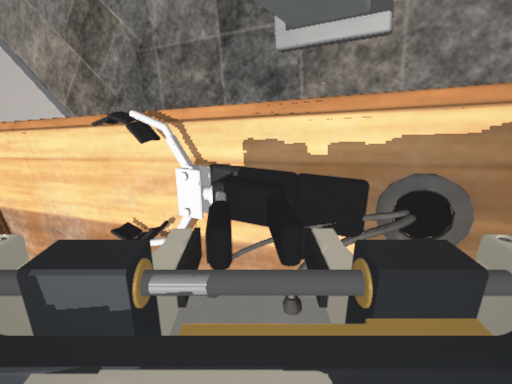

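View pics/top4.png

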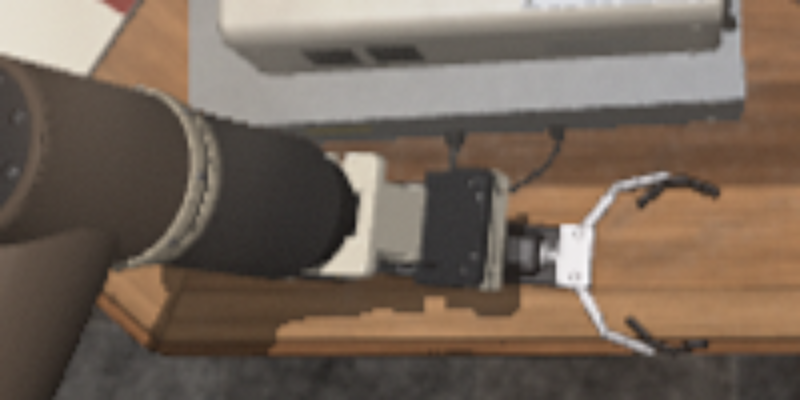

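Run:
```python
from h import *
s=get_state(); im,d=grab_frame("wrist"); E=wrist_ext(s); K=camera_params("wrist")["camera_matrix"]; np.savez("pics/w4.npz",im=im,d=d,E=E)
cv2.imwrite("pics/wrist4c.png",cv2.resize(im[90:270,80:390],None,fx=2.5,fy=2.5,interpolation=cv2.INTER_CUBIC))
```

```text
(no output)
```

View pics/wrist4c.png

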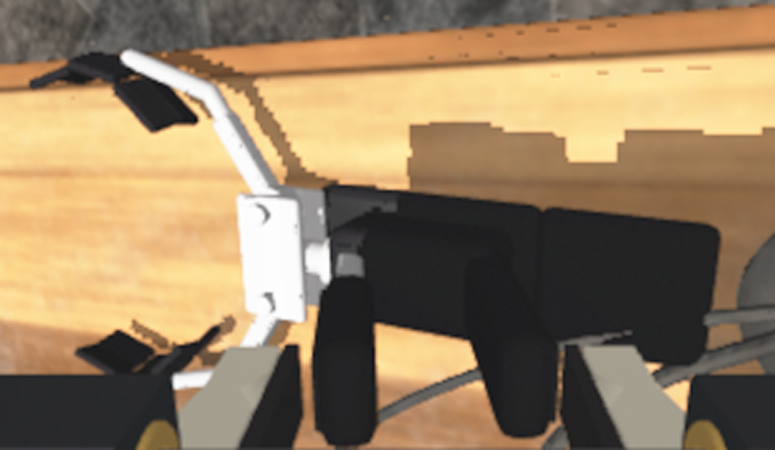

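Run:
```python
from h import *
z=np.load("pics/w4.npz"); K=camera_params("wrist")["camera_matrix"]; E=z["E"]; w=cloud(K,E,z["d"])
c=lambda x,y:(80+x/2.5-.3,90+y/2.5-.3)
r={}
for n,q,h in [("rearR",(720,230),.01),("rearL",(705,362),.01),("boltR",(262,214),.0335),("boltL",(266,302),.0335)]:
    u,v=c(*q); r[n]=onz(K,E,u,v,h); print(n,r[n],w[int(v),int(u)])
b=(r["boltR"]+r["boltL"])/2; a=(r["rearR"]+r["rearL"])/2; d=b-a; psi=np.arctan2(d[1],d[0]); print(psi, np.linalg.norm(d[:2])); dl=r["boltL"]-r["boltR"]; print(np.arctan2(dl[1],dl[0])-np.pi/2)
dl=r["rearL"]-r["rearR"]; print(np.arctan2(dl[1],dl[0])-np.pi/2)
for psi in (psi,-1.657): print(b[:2]-.089*np.array([np.cos(psi),np.sin(psi)]))
```

```text
rearR [0.406  0.1777 0.01  ] [0.4079 0.1767 0.0009]
rearL [0.4486 0.1747 0.01  ] [0.448  0.1742 0.0105]
boltR [0.3995 0.0307 0.0335] [0.3992 0.0303 0.0336]
boltL [0.4325 0.0267 0.0335] [0.4316 0.0275 0.0344]
-1.6473862483864163 0.1479071458519259
-1.6926513986321488
-1.6417533588306823
[0.4228 0.1175]
[0.4236 0.1174]
```

Run:
```python
from h import *
s=get_state()
for b in(.019,0):
    Rt,p=tcp_for_grip([.4235,.1175,.079],-1.66,back=b); go(s,Rt,p)
```

```text
t 5.05 q [ 0.93    0.2872 -0.6604  0.2673 -1.0097 -2.772 ] pos [0.425  0.1231 0.0953] 
 rotvec [-0.0923  0.0116 -0.0061] 0.09325297576107223 shift [-0.001  -0.0001 -0.0068] F [-0.6603  0.9191  0.8474] w 0.0626514792803165
t 5.05 q [ 0.93    0.2872 -0.6604  0.2673 -1.0097 -2.772 ] pos [0.425  0.1231 0.0953] 
 rotvec [-0.0923  0.0116 -0.0061] 0.09325297576107223 shift [-0.0018 -0.0096 -0.0233] F [-0.6603  0.9191  0.8474] w 0.0626514792803165
```

Emit:
{"fn": "play_rows", "kwargs": {"targets": [[0,0,0,0,0,0,1],[-0.03,0.004,-0.002,-0.0003,0,-0.002,1],[-0.03,0.004,-0.002,-0.0003,0,-0.002,1],[-0.032,0.004,-0.002,-0.0004,0,-0.003,1],[0,0,0,-0.0004,-0.005,-0.008,1],[0,0,0,-0.0004,-0.0046,-0.0083,1],[0,0,0,0,0,0,1]]}}

```text
t: 5.92
eef_pos: [0.4228, 0.1131, 0.0696]
ee_rot: [-2.609, -0.002, 3.053]
force: [-0.3, 0.9, 0.4]
width: 0.0876
```

Run:
```python
from h import *
s=get_state()
Rt,p=tcp_for_grip([.4235,.1175,.079],-1.66,back=0); go(s,Rt,p)
im,d=grab_frame("wrist"); cv2.imwrite("pics/wrist5.png",im)
```

```text
t 5.92 q [ 0.9474  0.3715 -0.6796  0.3086 -1.0114 -2.8364] pos [0.4228 0.1131 0.0696] 
 rotvec [ 0.0085 -0.0025 -0.0007] 0.008893915470712348 shift [0.0004 0.0004 0.0024] F [-0.3344  0.9139  0.4239] w 0.08756714051672798
```

View pics/wrist5.png

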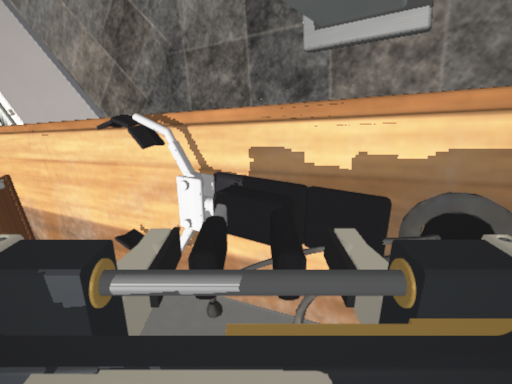

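Emit:
{"fn": "play_rows", "kwargs": {"targets": [[0.0085,-0.0025,0,0.0004,0.0004,0.0024,0.9],[0,0,0,0,0,0,0.7],[0,0,0,0,0,0,0.65],[0,0,0,0,0,0,0.6],[0,0,0,0,0,0,0.6],[0,0,0,0,0,0,0.6]], "grip_force": 30}}

```text
t: 6.72
eef_pos: [0.4235, 0.1134, 0.0735]
ee_rot: [-2.62, 0.001, 3.053]
force: [-0.5, 0.1, -2.3]
width: 0.0526
```

Run:
```python
from h import *
s=get_state()
Rt,p=tcp_for_grip([.4235,.1175,.079],-1.66,back=0); go(s,Rt,p)
s=get_state();im,d=grab_frame("wrist"); cv2.imwrite("pics/wrist6.png",cv2.resize(im,None,fx=1.5,fy=1.5))
```

```text
t 6.72 q [ 0.9448  0.36   -0.6787  0.3065 -1.0121 -2.8318] pos [0.4235 0.1134 0.0735] 
 rotvec [-0.0017  0.0014 -0.0001] 0.0021809149890730686 shift [-0.0004  0.0002 -0.0014] F [-0.4545  0.0768 -2.2525] w 0.052593658204272656
```

View pics/wrist6.png

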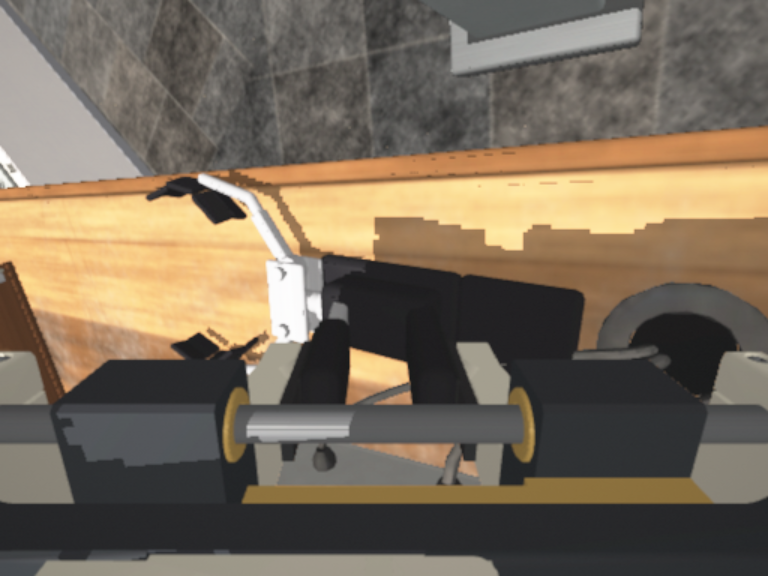

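Emit:
{"fn": "play_rows", "kwargs": {"targets": [[0,0,0,0,0,0.006,0.6],[0,0,0,0,0,0.01,0.6],[0,0,0,0,-0.005,0.012,0.6],[0,0,0,0,-0.005,0.012,0.6],[0,0,0,0,0,0,0.6],[0,0,0,0,0,0,0.6]]}}

```text
t: 7.52
eef_pos: [0.4234, 0.1028, 0.1166]
ee_rot: [-2.622, 0.002, 3.052]
force: [-0.4, 0.4, -5.3]
width: 0.0525
```

Run:
```python
from h import *
s=get_state(); print(s["t"],s["eef_pos"],s["ee_rot"],s["force"],s["moment"],s["width"])
s=get_state();im,d=grab_frame("wrist"); E=wrist_ext(s); np.savez("pics/w7.npz",im=im,d=d,E=E,pos=s["eef_pos"],rot=s["ee_rot"])
cv2.imwrite("pics/wrist7.png",cv2.resize(im[90:270,80:400],None,fx=2.5,fy=2.5,interpolation=cv2.INTER_CUBIC))
```

```text
7.525 [0.4234 0.1028 0.1166] [-2.6216  0.0017  3.0522] [-0.4058  0.4424 -5.2889] [ 2.4465 -0.3717  0.0027] 0.05249991038484737
```

View pics/wrist7.png

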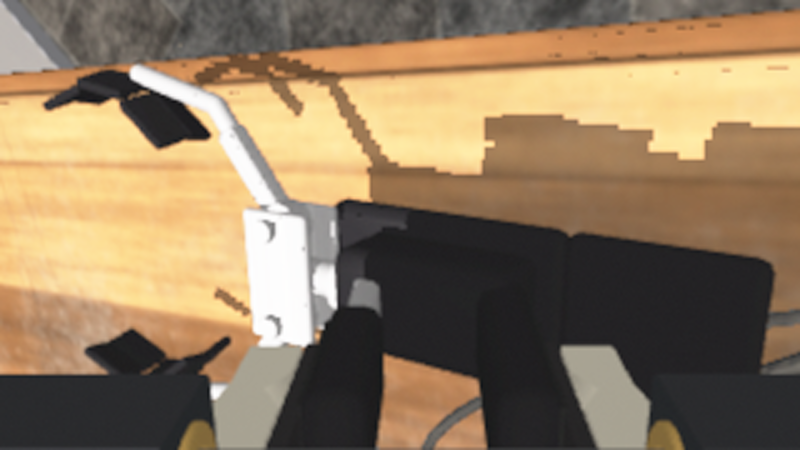

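Run:
```python
from h import *
z=np.load("pics/w7.npz"); K=camera_params("wrist")["camera_matrix"]; E=z["E"]; w=cloud(K,E,z["d"])
c=lambda x,y:(int(round(80+x/2.5-.3)),int(round(90+y/2.5-.3)))
for n,q in [("blkF",(262,260)),("blkB",(300,260)),("boltR",(268,231)),("boltL",(271,324)),("b0",(590,260)),("b1",(740,280)),("b2",(600,340)),("b3",(740,350)),("rearR",(768,266)),("rearL",(752,380))]:
    u,v=c(*q); print(n,np.median(w[v-1:v+2,u-1:u+2].reshape(-1,3),0))
# plane of base upper surface
u0,v0=c(580,250);u1,v1=c(745,345)
m=np.zeros(w.shape[:2],np.uint8); cv2.fillPoly(m,[np.array([c(585,250),c(755,275),c(745,365),c(600,345)])],1)
P=w[m>0]; P=P[np.isfinite(P[:,2])]; A=np.c_[P[:,:2]-P[:,:2].mean(0),np.ones(len(P))]; k,_,_,_=np.linalg.lstsq(A,P[:,2],rcond=None); print("slope",k,len(P),np.std(P[:,2]-A@k))
```

```text
blkF [0.4103 0.0121 0.0731]
blkB [0.4091 0.0291 0.0732]
boltR [0.3984 0.0209 0.0773]
boltL [0.4309 0.0159 0.0772]
b0 [0.4075 0.1199 0.0547]
b1 [0.4098 0.1595 0.0548]
b2 [0.4318 0.1224 0.0544]
b3 [0.429  0.1601 0.0549]
rearR [0.4064 0.1653 0.0511]
rearL [0.3917 0.1729 0.1504]
slope [0.0002 0.0026 0.0546] 2413 0.00124373116459229
```

Emit:
{"fn": "play_rows", "kwargs": {"targets": [[0,0,0,0,-0.01,0.003,0.6],[0,0,0,0,-0.02,0.003,0.6],[0,0,0,0,-0.025,0.002,0.6],[0,0,0,0,-0.025,0,0.6],[0,0,0,0,-0.025,0,0.6],[0,0,0.04,0.006,-0.025,0,0.6],[0,0,0.05,0.008,-0.025,0,0.6],[0,0,0.05,0.01,-0.025,0,0.6],[0,0,0.05,0.01,-0.025,0,0.6],[0,0,0.05,0.01,-0.02,0,0.6],[0,0,0.04,0.006,-0.015,0,0.6],[0,0,0,0,0,0,0.6]]}}

```text
t: 9.07
eef_pos: [0.4646, -0.1582, 0.124]
ee_rot: [-2.615, -0.008, -2.946]
force: [0.1, -0.1, -3.8]
width: 0.0526
```

Run:
```python
from h import *
s=get_state(); t=np.array([.229,-.973,0]); M=np.array([.551,-.468,.055]); psi=-1.34
go(s,toolR(psi),M-.3355*t+[0,0,.0525]); print(s["ee_rot"])
s=get_state();im,d=grab_frame("wrist"); E=wrist_ext(s); np.savez("pics/w8.npz",im=im,d=d,E=E,pos=s["eef_pos"],rot=s["ee_rot"])
cv2.imwrite("pics/wrist8.png",cv2.resize(im,None,fx=1.5,fy=1.5))
im,d=grab_frame("top"); np.savez("pics/t8.npz",im=im,d=d); cv2.imwrite("pics/top8.png",cv2.resize(im[110:290,220:460],None,fx=3.3,fy=3.3))
im,d=grab_frame("scene"); np.savez("pics/s8.npz",im=im,d=d); cv2.imwrite("pics/scene8.png",cv2.resize(im[80:260,200:400],None,fx=3.3,fy=3.3))
```

```text
t 9.07 q [ 0.3626  0.1346 -0.9768  0.8159 -0.7453 -2.4265] pos [ 0.4646 -0.1582  0.124 ] 
 rotvec [ 0.0042 -0.0076  0.0354] 0.036443927153572434 shift [ 0.0096  0.0167 -0.0165] F [ 0.1324 -0.0992 -3.7683] w 0.05264019126163604
[-2.6155 -0.0083 -2.9462]
```

View pics/wrist8.png

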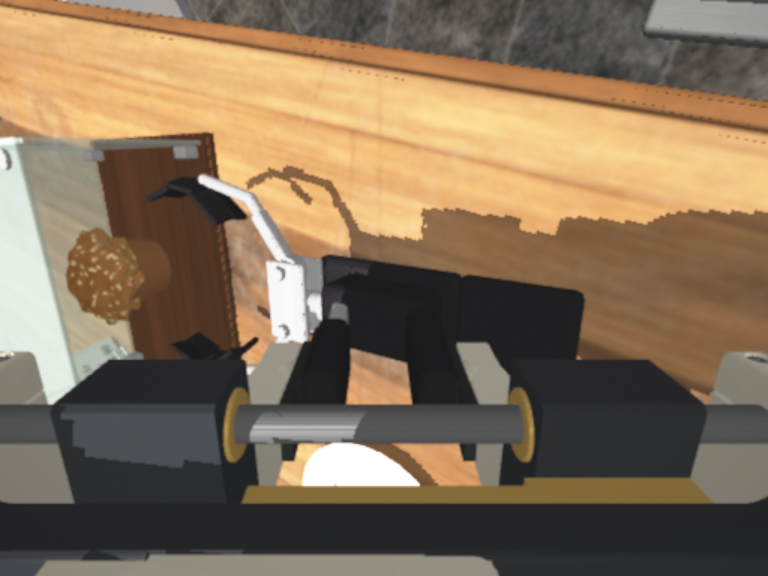

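View pics/top8.png

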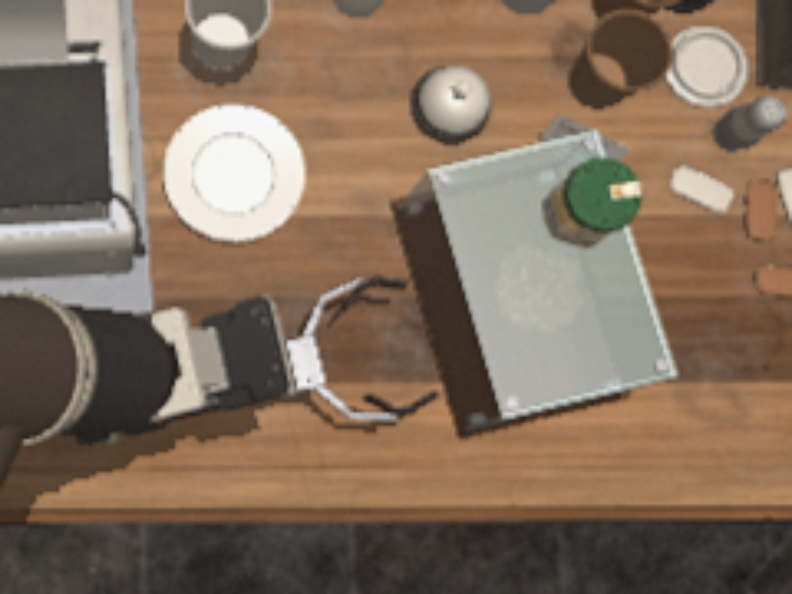

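View pics/scene8.png

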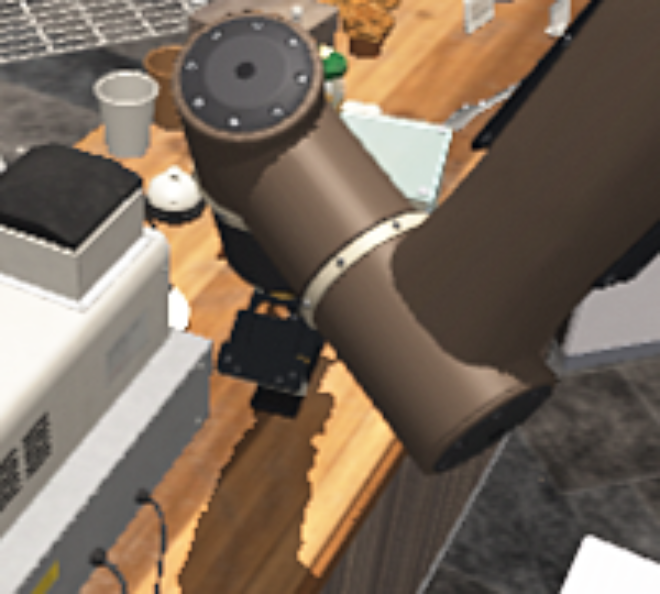

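Run:
```python
from h import *
from scipy.optimize import least_squares
z=np.load("pics/w8.npz"); K=camera_params("wrist")["camera_matrix"]; E=z["E"]; w=cloud(K,E,z["d"]); im=z["im"]
hsv=cv2.cvtColor(im,cv2.COLOR_BGR2HSV)
print([ (q,hsv[q[1],q[0]].tolist(),w[q[1],q[0]]) for q in [(60,185),(75,185),(85,180),(100,180),(108,180),(120,200),(95,150)]])
m=np.zeros(w.shape[:2],bool); m[145:222,35:118]=1; m&=(w[...,2]>.014)&(w[...,2]<.095); P=w[m]; print(len(P),P.min(0),P.max(0))
def prof(h): return np.interp(h-.008,[0,.033,.04,.047,.055,.063,.069,.073],[.025,.033,.041,.0435,.040,.031,.020,.0])
for lo,hi in[(.014,.04),(.05,.062),(.05,.078)]:
    Q=P[(P[:,2]>lo)&(P[:,2]<hi)]; Q=Q[np.hypot(Q[:,0]-.55,Q[:,1]+.468)<.06]
    f=least_squares(lambda c:np.hypot(Q[:,0]-c[0],Q[:,1]-c[1])-prof(Q[:,2]),[.55,-.47],loss='soft_l1',f_scale=.003); print(lo,hi,len(Q),f.x,np.abs(f.fun).mean())
# silhouette by colour: lateral bearing
mm=(hsv[...,0]>8)&(hsv[...,0]<20)&(hsv[...,1]>100)&(hsv[...,2]>110); r=np.zeros_like(mm); r[145:222,35:100]=1; mm&=r
mm=cv2.morphologyEx(mm.astype(np.uint8),cv2.MORPH_OPEN,np.ones((3,3))); n,l,st,ce=cv2.connectedComponentsWithStats(mm); i=1+np.argmax(st[1:,4]); print(st[i],ce[i])
cn,_=cv2.findContours((l==i).astype(np.uint8),0,1); e=cv2.fitEllipse(cv2.convexHull(max(cn,key=len))); print(e); 
for h in(.055,.06,.065): print(h,onz(K,E,*e[0],h))
# case front board corners; bolts, jaws
K2=K
for nm,q,h in [("boardR",(213,133),.008),("boardfront",(240,350),.008),("boltR",(281,274),.0335+.052-.008),("boltL",(284,331),.0775)]:
    print(nm,onz(K,E,q[0]/1.5-.17,q[1]/1.5-.17,h), w[int(q[1]/1.5),int(q[0]/1.5)])
print(np.arctan2(*(toolR(0)[:,0][:0].tolist() or [0,1])))
Rc=R.from_euler('xyz',z["rot"]).as_matrix(); print("psi tool",np.arctan2(Rc[0,0],-Rc[1,0]))
```

```text
[((60, 185), [13, 165, 122], array([ 0.5449, -0.4548,  0.0743])), ((75, 185), [16, 128, 153], array([ 0.5393, -0.4342,  0.0676])), ((85, 180), [16, 149, 123], array([ 0.534 , -0.4305,  0.057 ])), ((100, 180), [13, 141, 105], array([ 0.5433, -0.4389,  0.0317])), ((108, 180), [13, 140, 104], array([ 0.5466, -0.4397,  0.0195])), ((120, 200), [12, 140, 82], array([ 0.5761, -0.4279,  0.0097])), ((95, 150), [12, 143, 84], array([ 0.5178, -0.4832,  0.0085]))]
4399 [ 0.5101 -0.5402  0.014 ] [ 0.6444 -0.4236  0.0825]
0.014 0.04 597 [ 0.5541 -0.4678] 0.0007193457703082167
0.05 0.062 575 [ 0.5552 -0.4708] 0.0022349657781362414
0.05 0.078 1964 [ 0.5539 -0.4704] 0.003074945525269069
[  44  152   53   64 2229] [ 69.2261 183.2001]
((69.69731903076172, 183.4459991455078), (50.03630065917969, 64.57603454589844), 158.15272521972656)
0.055 [ 0.5529 -0.4687  0.055 ]
0.06 [ 0.5482 -0.4594  0.06  ]
0.065 [ 0.5436 -0.4502  0.065 ]
boardR [ 0.4157 -0.39    0.008 ] [ 0.4164 -0.3978  0.0012]
boardfront [ 0.5958 -0.3488  0.008 ] [ 0.5318 -0.2792  0.0769]
boltR [ 0.468  -0.2509  0.0775] [ 0.4633 -0.2445  0.0853]
boltL [ 0.5024 -0.2448  0.0775] [ 0.4959 -0.2384  0.0856]
0.0
psi tool -1.375400368852604
```

Emit:
{"fn": "play_rows", "kwargs": {"targets": [[0.002,-0.004,0.009,0.007,0.0015,-0.005,0.6],[0.002,-0.004,0.009,0.007,0.0015,-0.006,0.6],[0,0,0.008,0.0055,0.0014,-0.0057,0.6],[0,0,0,0,0,0,0.6],[0,0,0,0,0,0,0.6]]}}

```text
t: 9.85
eef_pos: [0.4876, -0.1498, 0.1057]
ee_rot: [-2.618, 0.001, -2.914]
force: [-0.4, 0.4, -4.2]
width: 0.0528
```

Run:
```python
from h import *
s=get_state(); go(s,toolR(-1.35),np.array([.5184,-.3077,.1073])); print(s["ee_rot"])
s=get_state();im,d=grab_frame("wrist"); E=wrist_ext(s); np.savez("pics/w9.npz",im=im,d=d,E=E,pos=s["eef_pos"],rot=s["ee_rot"])
cv2.imwrite("pics/wrist9.png",cv2.resize(im[80:260,20:340],None,fx=2.5,fy=2.5,interpolation=cv2.INTER_CUBIC))
```

```text
t 9.85 q [ 0.3315  0.183  -0.9834  0.9087 -0.6818 -2.4743] pos [ 0.4876 -0.1498  0.1057] 
 rotvec [-0.0008  0.0013 -0.0065] 0.006684533606673749 shift [ 0.0308 -0.1579  0.0016] F [-0.3641  0.3653 -4.1569] w 0.052808863359160074
[-2.6184  0.0014 -2.9143]
```

View pics/wrist9.png

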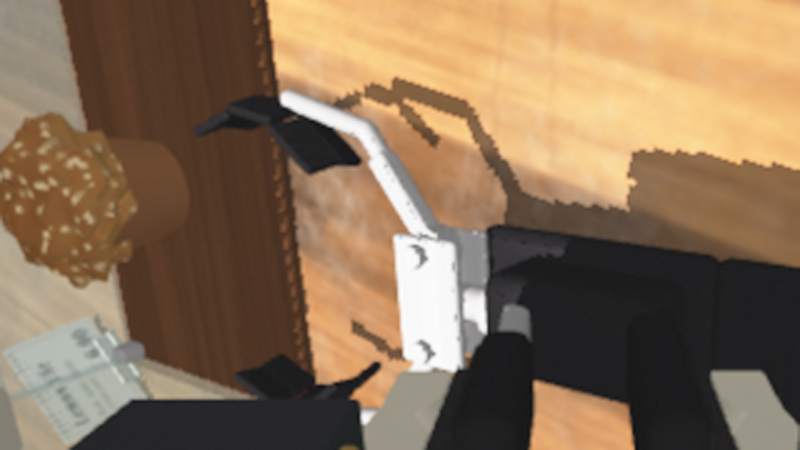

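```bash
cat >> h.py <<'E'
def prof(h): return np.interp(h-.008,[0,.033,.04,.047,.055,.063,.069,.073],[.025,.033,.041,.0435,.040,.031,.020,.0])
def muffit(w,u0,u1,v0,v1,c0,z0=0.0):
    from scipy.optimize import least_squares
    P=w[v0:v1,u0:u1].reshape(-1,3); out=[]
    for lo,hi in[(.014,.04),(.05,.062),(.05,.078)]:
        Q=P[(P[:,2]-z0>lo)&(P[:,2]-z0<hi)]; Q=Q[np.hypot(Q[:,0]-c0[0],Q[:,1]-c0[1])<.06]
        if len(Q)<30: continue
        f=least_squares(lambda c:np.hypot(Q[:,0]-c[0],Q[:,1]-c[1])-prof(Q[:,2]-z0),c0,loss='soft_l1',f_scale=.003); print(lo,hi,len(Q),f.x,np.abs(f.fun).mean()); out.append(f.x)
    return out
E
python3 - <<'E'
from h import *
z=np.load("pics/w9.npz"); K=camera_params("wrist")["camera_matrix"]; E=z["E"]; w=cloud(K,E,z["d"])
muffit(w,20,98,115,200,(.553,-.469))
c=lambda x,y:(int(round(20+x/2.5-.3)),int(round(80+y/2.5-.3)))
b=[]
for q in[(416,256),(424,350)]:
    u,v=c(*q); b.append(np.median(w[v-1:v+2,u-1:u+2].reshape(-1,3),0)); print(b[-1])
b=(b[0]+b[1])/2; t=np.array([.219,-.976]); t=np.array([np.cos(-1.3435),np.sin(-1.3435)]); J=b[:2]+.08*t; print("bolt mid",b,"jaw",J, "tool",z["pos"])
l=np.array([-t[1],t[0]]); d=J-z["pos"][:2]; print(d@t,d@l)
E
```

```text
0.014 0.04 724 [ 0.5538 -0.4679] 0.0007768159352988195
0.05 0.062 687 [ 0.555  -0.4707] 0.0022025478489092055
0.05 0.078 2301 [ 0.5538 -0.4705] 0.002969350941389783
[ 0.4898 -0.2372  0.0669]
[ 0.522  -0.2294  0.0672]
bolt mid [ 0.5059 -0.2333  0.067 ] jaw [ 0.5239 -0.3113] tool [ 0.4876 -0.1498  0.1057]
0.16546569459523233 -0.0010313765040532903
```

Emit:
{"fn": "play_rows", "kwargs": {"targets": [[0,0,0,0.0015,-0.008,0.0005,0.6],[0,0,0,0.003,-0.0155,0.0003,0.6],[0,0,0,0.003,-0.0155,0.0003,0.6],[0,0,0,0.003,-0.0155,0.0002,0.6],[0,0,0,0.003,-0.0155,0,0.6],[0,0,0,0.003,-0.0155,0,0.6],[0,0,0,0.003,-0.0155,0,0.6],[0,0,0,0.003,-0.0155,0,0.6],[0,0,0,0.002,-0.0105,0,0.6],[0,0,0,0.001,-0.005,0,0.6],[0,0,0,0,0,0,0.6]]}}

```text
t: 11.28
eef_pos: [0.5125, -0.2897, 0.1087]
ee_rot: [-2.617, 0.002, -2.915]
force: [0.8, -0.2, -3.9]
width: 0.053
```

Run:
```python
from h import *
s=get_state(); go(s,toolR(-1.3435),np.array([.5177,-.3066,.1070])); print(s["ee_rot"])
s=get_state();im,d=grab_frame("wrist"); E=wrist_ext(s); np.savez("pics/w10.npz",im=im,d=d,E=E,pos=s["eef_pos"],rot=s["ee_rot"])
cv2.imwrite("pics/wrist10.png",cv2.resize(im[50:260,20:340],None,fx=2.5,fy=2.5,interpolation=cv2.INTER_CUBIC))
im,d=grab_frame("top"); cv2.imwrite("pics/top10.png",cv2.resize(im[130:260,300:450],None,fx=4,fy=4,interpolation=cv2.INTER_CUBIC))
```

```text
t 11.28 q [-0.0817  0.2258 -0.9478  1.1858 -0.5399 -2.3475] pos [ 0.5125 -0.2897  0.1087] 
 rotvec [0.0002 0.0023 0.0004] 0.0022986117753693745 shift [ 0.0052 -0.0169 -0.0017] F [ 0.8197 -0.1789 -3.9112] w 0.05300837789140245
[-2.6173  0.0022 -2.9147]
```

View pics/wrist10.png

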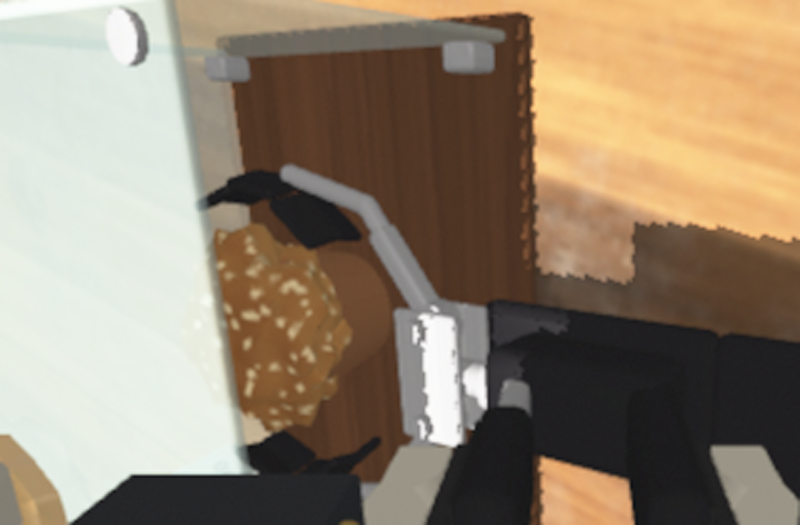

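View pics/top10.png

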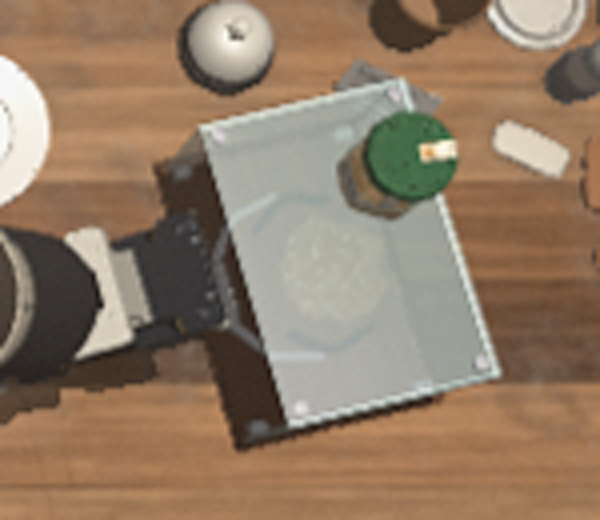

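Emit:
{"fn": "play_rows", "kwargs": {"targets": [[0,0,0,0.0013,-0.0045,-0.0005,0.6],[0,0,0,0.0014,-0.0045,-0.0005,0.6],[0,0,0,0.0014,-0.0045,-0.0003,0.6],[0,0,0,0.0008,-0.0025,0,0.6],[0,0,0,0,0,0,0.6]]}}

```text
t: 12.0
eef_pos: [0.5182, -0.3054, 0.1073]
ee_rot: [-2.617, 0.002, -2.912]
force: [-0.0, 0.0, -4.5]
width: 0.0528
```

Run:
```python
from h import *
s=get_state(); go(s,toolR(-1.3435),np.array([.5177,-.3066,.1070])); print(s["ee_rot"],s["moment"])
s=get_state();im,d=grab_frame("wrist"); E=wrist_ext(s); np.savez("pics/w11.npz",im=im,d=d,E=E,pos=s["eef_pos"],rot=s["ee_rot"])
cv2.imwrite("pics/wrist11.png",cv2.resize(im[50:260,20:340],None,fx=2.5,fy=2.5,interpolation=cv2.INTER_CUBIC))
im,d=grab_frame("top"); cv2.imwrite("pics/top11.png",cv2.resize(im[150:240,340:440],None,fx=6,fy=6,interpolation=cv2.INTER_CUBIC))
```

```text
t 12.0 q [-0.1255  0.2398 -0.9347  1.2188 -0.5229 -2.3365] pos [ 0.5182 -0.3054  0.1073] 
 rotvec [ 0.0001  0.0022 -0.0019] 0.002943677400171588 shift [-0.0005 -0.0012 -0.0003] F [-0.0211  0.0009 -4.5387] w 0.05283649026306592
[-2.6174  0.0021 -2.9124] [ 2.3732  0.4216 -0.0307]
```

View pics/wrist11.png

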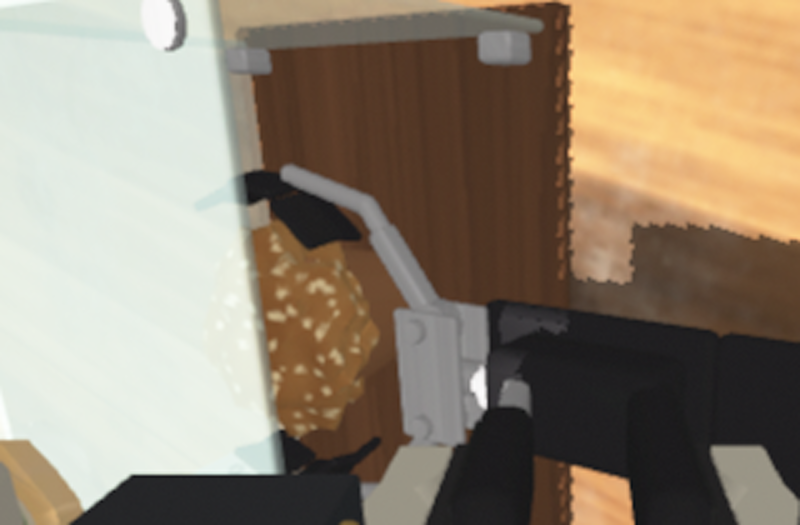

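View pics/top11.png

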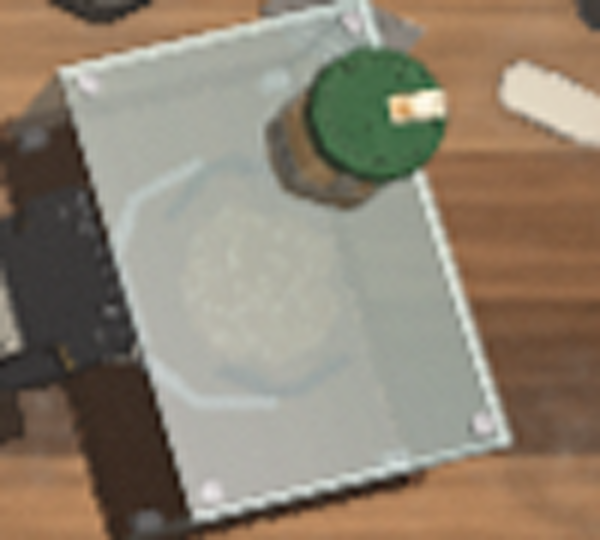

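Emit:
{"fn": "play_rows", "kwargs": {"targets": [[0,0,0,-0.0002,0.0009,-0.0006,0.575],[0,0,0,-0.0002,0.0009,-0.0006,0.55],[0,0,0,-0.0002,0.0009,-0.0006,0.525],[0,0,0,-0.0002,0.0009,-0.0006,0.5],[0,0,0,0,0,0,0.5],[0,0,0,0,0,0,0.5]]}}

```text
t: 12.85
eef_pos: [0.5169, -0.3011, 0.1046]
ee_rot: [-2.617, 0.002, -2.912]
force: [-0.3, 0.4, -3.5]
width: 0.044
```

Run:
```python
from h import *
s=get_state(); go(s,toolR(-1.3435),np.array([.5182,-.3054,.1073])); print(s["moment"])
s=get_state();im,d=grab_frame("wrist"); cv2.imwrite("pics/wrist12.png",cv2.resize(im[50:260,20:340],None,fx=2.5,fy=2.5,interpolation=cv2.INTER_CUBIC))
im,d=grab_frame("top"); cv2.imwrite("pics/top12.png",cv2.resize(im[150:240,340:440],None,fx=6,fy=6,interpolation=cv2.INTER_CUBIC))
```

```text
t 12.85 q [-0.1205  0.2403 -0.9423  1.2283 -0.522  -2.3524] pos [ 0.5169 -0.3011  0.1046] 
 rotvec [ 0.0002  0.0018 -0.0022] 0.002849700730105604 shift [ 0.0013 -0.0043  0.0027] F [-0.3113  0.4089 -3.5277] w 0.04397920424998632
[ 2.4585  0.5851 -0.1898]
```

View pics/wrist12.png

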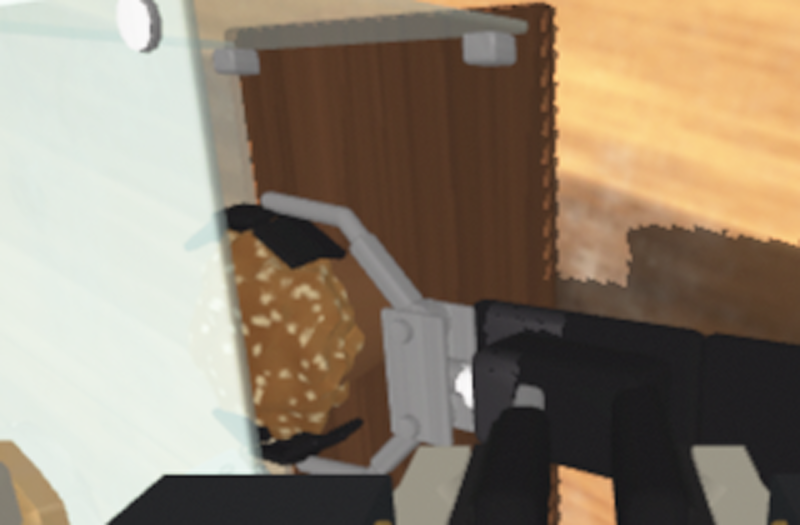

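View pics/top12.png

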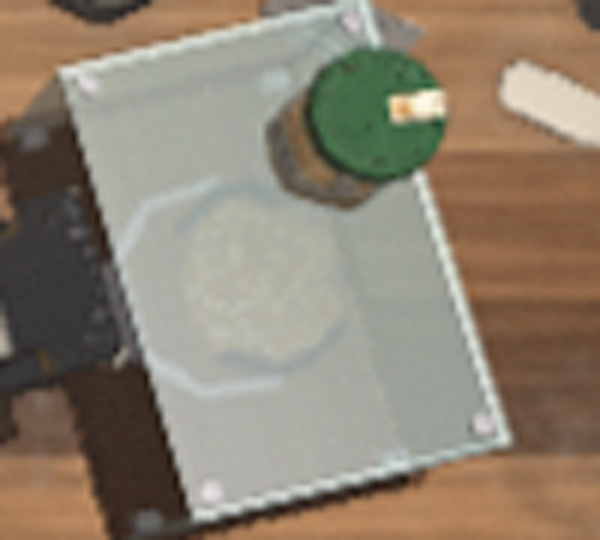

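Emit:
{"fn": "play_rows", "kwargs": {"targets": [[0,0,0,-0.0001,0.0005,-0.0003,0.487],[0,0,0,-0.0001,0.0005,-0.0003,0.474],[0,0,0,-0.0001,0.0005,-0.0003,0.46],[0,0,0,-0.0001,0.0005,-0.0003,0.45],[0,0,0,0,0,0,0.445],[0,0,0,0,0,0,0.445]]}}

```text
t: 13.7
eef_pos: [0.5166, -0.2991, 0.1034]
ee_rot: [-2.617, 0.002, -2.912]
force: [-1.0, -1.1, -4.1]
width: 0.0391
```

Run:
```python
from h import *
s=get_state(); go(s,toolR(-1.3435),np.array([.5182,-.3054,.1073])); print(s["moment"])
s=get_state();im,d=grab_frame("wrist"); E=wrist_ext(s); np.savez("pics/w13.npz",im=im,d=d,E=E,pos=s["eef_pos"],rot=s["ee_rot"]);cv2.imwrite("pics/wrist13.png",cv2.resize(im[50:260,20:340],None,fx=2.5,fy=2.5,interpolation=cv2.INTER_CUBIC))
im,d=grab_frame("top"); cv2.imwrite("pics/top13.png",cv2.resize(im[150:240,340:440],None,fx=6,fy=6,interpolation=cv2.INTER_CUBIC))
```

```text
t 13.7 q [-0.1181  0.2408 -0.9455  1.2328 -0.5217 -2.3604] pos [ 0.5166 -0.2991  0.1034] 
 rotvec [ 0.0003  0.002  -0.0021] 0.0029374917738106496 shift [ 0.0016 -0.0063  0.0039] F [-1.037  -1.0789 -4.0527] w 0.03909403828132309
[ 2.4189  0.5716 -0.1373]
```

View pics/wrist13.png

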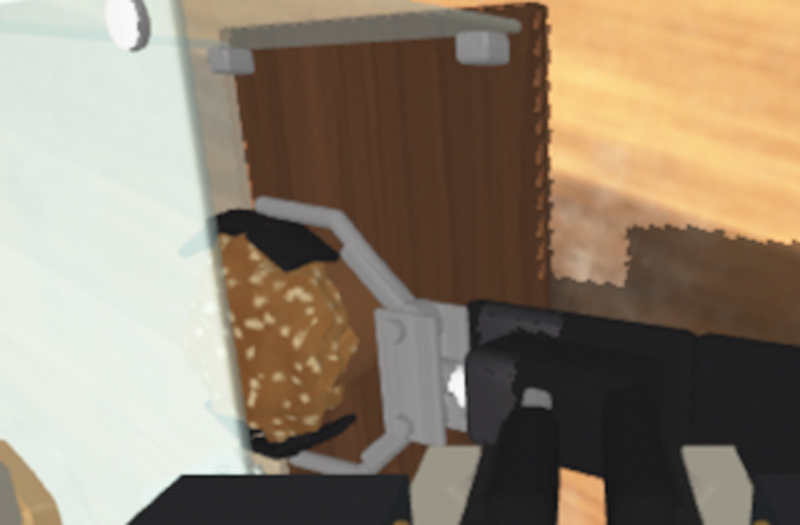

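View pics/top13.png

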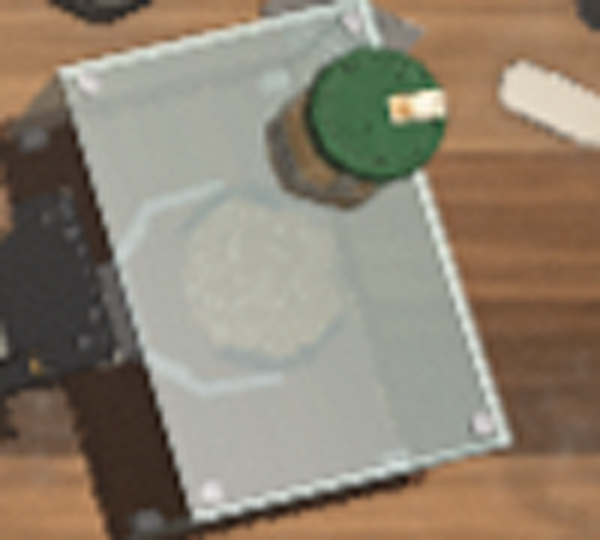

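Emit:
{"fn": "play_rows", "kwargs": {"targets": [[0,0,0,0,0,0.002,0.445],[0,0,0,0,0,0.003,0.445],[0,0,0,0,0,0.003,0.445],[0,0,0,0,0,0.003,0.445],[0,0,0,0,0,0.002,0.445],[0,0,0,0,0,0,0.445]]}}

```text
t: 14.55
eef_pos: [0.5167, -0.2987, 0.1172]
ee_rot: [-2.618, 0.002, -2.912]
force: [-0.1, 0.7, -5.0]
width: 0.0395
```

Run:
```python
from h import *
s=get_state(); print(s["eef_pos"],s["ee_rot"],s["force"],s["moment"],s["width"],s["q"])
s=get_state();im,d=grab_frame("wrist"); E=wrist_ext(s); np.savez("pics/w14.npz",im=im,d=d,E=E,pos=s["eef_pos"],rot=s["ee_rot"]);cv2.imwrite("pics/wrist14.png",cv2.resize(im[50:260,20:340],None,fx=2.5,fy=2.5,interpolation=cv2.INTER_CUBIC))
K=camera_params("wrist")["camera_matrix"]; w=cloud(K,E,d)
m=w[150:230,108:180]; P=m.reshape(-1,3); P=P[(P[:,2]>.02)&(P[:,2]<.12)]; print(np.percentile(P[:,2],[50,90,99]))
```

```text
[ 0.5167 -0.2987  0.1172] [-2.6181  0.0023 -2.9118] [-0.1035  0.7042 -5.0067] [2.7892 0.5325 0.0275] 0.03946224274127038 [-0.0872  0.2223 -0.9245  1.1495 -0.5467 -2.2965]
[0.0723 0.0804 0.0826]
```

View pics/wrist14.png

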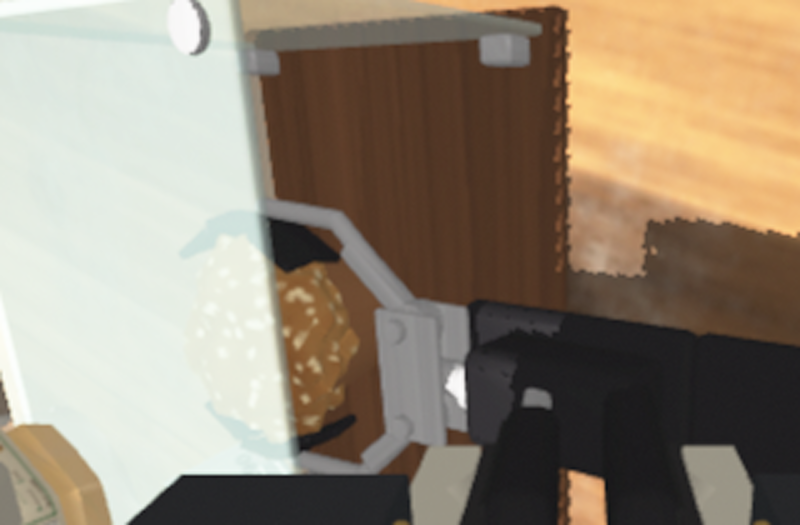

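```bash
cat > kin.py <<'E'
from h import *
from scipy.optimize import least_squares
Q=np.array([[1.5261,.3594,.011,-.0004,-1.2241,-.2881],[1.2277,.0648,-.2331,-.0082,-1.2743,-1.8436],[1.072,.3322,-.3254,.2146,-1.4178,-2.8378],[1.0178,.3044,-.4885,.2096,-1.1632,-2.7842],[.9966,.3445,-.5596,.2303,-1.0639,-2.8043],[.93,.2872,-.6604,.2673,-1.0097,-2.772],[.9474,.3715,-.6796,.3086,-1.0114,-2.8364],[.3626,.1346,-.9768,.8159,-.7453,-2.4265],[.3315,.183,-.9834,.9087,-.6818,-2.4743],[-.0817,.2258,-.9478,1.1858,-.5399,-2.3475],[-.1255,.2398,-.9347,1.2188,-.5229,-2.3365],[-.0872,.2223,-.9245,1.1495,-.5467,-2.2965]])
P=np.array([[.2204,.6375,.2366],[.3398,.3896,.2945],[.4313,.2385,.2018],[.4302,.2062,.1355],[.4295,.1853,.0946],[.425,.1231,.0953],[.4228,.1131,.0696],[.4646,-.1582,.124],[.4876,-.1498,.1057],[.5125,-.2897,.1087],[.5182,-.3054,.1073],[.5167,-.2987,.1172]])
E=np.array([[3.1399,-.0001,-.3329],[3.134,-.003,-2.189],[-2.601,.015,3.038],[-2.72,.003,3.068],[-2.709,.003,3.058],[-2.711,.003,3.058],[-2.609,-.002,3.053],[-2.6155,-.0083,-2.9462],[-2.6184,.0014,-2.9143],[-2.6173,.0022,-2.9147],[-2.6174,.0021,-2.9124],[-2.6181,.0023,-2.9118]])
ax=lambda a,q:R.from_rotvec(np.array(a)*q).as_matrix()
def fk(x,q,s4,s6):
    a1,h,L2,L3x,L3z,d,Lt,e,dy=x[:9]
    Rw=ax([0,0,1],q[0]); p=np.zeros(3)
    p=p+Rw@[a1,0,h]; Rw=Rw@ax([0,1,0],q[1]); p=p+Rw@[0,0,L2]; Rw=Rw@ax([0,1,0],-q[2]); p=p+Rw@[L3x,d,L3z]
    Rw=Rw@ax([1,0,0],s4*q[3]); Rw=Rw@ax([0,1,0],-q[4]); p=p+Rw@[Lt,dy,e]; Rw=Rw@ax([1,0,0],s6*q[5])
    return p,Rw
T0=R.from_euler('xyz',E).as_matrix()
def fit():
    best=None
    for s4 in(1,-1):
        for s6 in(1,-1):
            # tool const rotation: tool = Rw @ C
            def res(x):
                C=R.from_rotvec(x[9:12]).as_matrix(); r=[]
                for q,p,T in zip(Q,P,T0):
                    pp,Rw=fk(x,q,s4,s6); r+=list(pp-p); r+=list(.3*R.from_matrix((Rw@C).T@T).as_rotvec())
                return r
            for g in range(6):
                rng=np.random.default_rng(g); x0=np.r_[0,.2,.45,.4,0,-.19,.3,0,0,R.random(random_state=g).as_rotvec()]
                f=least_squares(res,x0,loss='soft_l1',f_scale=.01)
                if best is None or f.cost<best[0]: best=(f.cost,f.x,s4,s6)
    return best
if __name__=="__main__":
    b=fit(); print(b); np.save("kin.npy",np.r_[b[1],b[2],b[3]])
    for q,p in zip(Q,P): print(np.round((fk(b[1],q,b[2],b[3])[0]-p)*1000,1),end=' ')
E
python3 kin.py
```

```text
(np.float64(1.0620091934787635e-07), array([ 0.    ,  0.1989,  0.6015,  0.4637, -0.0001,  0.0001,  0.3669,
       -0.0001, -0.1919, -1.2092,  1.2092, -1.2092]), -1, -1)
[ 0. -0. -0.] [0. 0. 0.] [ 0. -0. -0.] [-0.  0.  0.] [ 0.1  0.  -0. ] [-0. -0.  0.] [-0. -0.  0.] [-0. -0. -0.] [0.1 0.  0. ] [-0.  0. -0.] [ 0. -0. -0.] [ 0.  0. -0.]
```

```bash
cat > ik.py <<'E'
from h import *
import kin
X=np.load("kin.npy"); C=R.from_rotvec(X[9:12]).as_matrix()
LO=np.array([-3.07,-1.43,-1.02,-3.03,-3.05,-3.03]);HI=np.array([3.07,2.12,1.25,1.67,0,3.03])
from scipy.optimize import least_squares
def ik(q0,Rt,p):
    def r(q):
        pp,Rw=kin.fk(X,q,X[12],X[13]); return np.r_[pp-p,.3*R.from_matrix((Rw@C).T@Rt).as_rotvec()]
    f=least_squares(r,np.clip(q0,LO+1e-4,HI-1e-4),bounds=(LO,HI)); return f.x,np.linalg.norm(f.fun)
E
python3 - <<'E'
from ik import *
q=np.array([-.0872,.2223,-.9245,1.1495,-.5467,-2.2965])
way=[]
t0=np.array([.2253,-.9743])
for d in np.linspace(0,.17,6): way.append((-1.3435,np.array([.5167,-.2987])-d*t0,.1172,30))
for z in (.16,.2,.24): way.append((-1.3435,way[5][1],z,30))
for k in np.linspace(0,1,9): way.append((-1.3435*(1-k),way[5][1]*(1-k)+k*np.array([.513,-.189]),.24,30))
for z in (.2,.16,.13,.106): way.append((0,np.array([.513,-.189]),z,30))
for psi,xy,z,tl in way:
    q,e=ik(q,toolR(psi,np.radians(tl)),np.r_[xy,z]); print(round(psi,2),xy,z,q,round(e,5))
print("final psi alternatives")
for psi in (-1,-.8,-.6,-.4,-.2,0,.2,.4):
    c=np.array([.678,-.189])-.165*np.array([np.cos(psi),np.sin(psi)])
    for z in(.106,.14):
        best=min((ik(q0,toolR(psi),np.r_[c,z]) for q0 in (q,np.array([0,0,-.9,.5,-.6,-1]),np.array([.3,.2,-.9,-.5,-.5,0]))),key=lambda r:r[1]); print(psi,c,z,best)
E
```

```text
-1.34 [ 0.5167 -0.2987] 0.1172 [-0.0835  0.2238 -0.9216  1.1412 -0.5511 -2.2931] 0.0
-1.34 [ 0.509  -0.2656] 0.1172 [ 0.0044  0.204  -0.9435  1.089  -0.5826 -2.3262] 0.0
-1.34 [ 0.5014 -0.2324] 0.1172 [ 0.0988  0.187  -0.9596  1.0296 -0.6169 -2.3585] 0.0
-1.34 [ 0.4937 -0.1993] 0.1172 [ 0.1982  0.1731 -0.9698  0.9651 -0.6534 -2.3906] 0.0
-1.34 [ 0.4861 -0.1662] 0.1172 [ 0.3004  0.1625 -0.9738  0.8976 -0.6916 -2.4232] 0.0
-1.34 [ 0.4784 -0.1331] 0.1172 [ 0.4034  0.1556 -0.9718  0.8295 -0.7307 -2.4563] 0.0
-1.34 [ 0.4784 -0.1331] 0.16 [ 0.4394  0.094  -0.9001  0.7172 -0.8385 -2.3424] 0.0
-1.34 [ 0.4784 -0.1331] 0.2 [ 0.4597  0.0435 -0.8323  0.6478 -0.9379 -2.2584] 0.0
-1.34 [ 0.4784 -0.1331] 0.24 [ 0.4728  0.0003 -0.7636  0.5997 -1.034  -2.1887] 0.0
-1.34 [ 0.4784 -0.1331] 0.24 [ 0.4728  0.0003 -0.7636  0.5997 -1.034  -2.1887] 0.0
-1.18 [ 0.4827 -0.1401] 0.24 [ 0.4439 -0.0471 -0.8279  0.6685 -0.9368 -2.0645] 0.0
-1.01 [ 0.487  -0.1471] 0.24 [ 0.3963 -0.0912 -0.8834  0.7317 -0.83   -1.9235] 0.0
-0.84 [ 0.4914 -0.154 ] 0.24 [ 0.331  -0.1287 -0.9262  0.78   -0.7139 -1.7585] 0.0
-0.67 [ 0.
[... 2047 characters left out ...]
66,  0.0437, -0.0909, -0.0505]), np.float64(4.3941343665088935e-11))
0 [ 0.513 -0.189] 0.14 (array([ 0.0085,  0.0253, -0.8135,  0.0202, -0.2085, -0.0271]), np.float64(3.7298684480166916e-14))
0.2 [ 0.5163 -0.2218] 0.106 (array([-0.2515,  0.1566, -0.5346, -0.5207, -0.4541,  0.8735]), np.float64(1.1736824791878992e-10))
0.2 [ 0.5163 -0.2218] 0.14 (array([-0.2353,  0.1011, -0.525 , -0.4504, -0.5057,  0.7832]), np.float64(5.252390096702468e-14))
0.4 [ 0.526  -0.2533] 0.106 (array([-0.4087,  0.2402, -0.3769, -0.62  , -0.6719,  1.2464]), np.float64(1.2755846633969207e-11))
0.4 [ 0.526  -0.2533] 0.14 (array([-0.3975,  0.1915, -0.3599, -0.5729, -0.721 ,  1.1769]), np.float64(1.6752291619355919e-12))
```

Emit:
{"fn": "play_rows", "kwargs": {"targets": [[0,0,0,-0.001,0.005,0.001,0.445],[0,0,0,-0.0023,0.01,0.001,0.445],[0,0,0,-0.0034,0.0148,0,0.445],[0,0,0,-0.0034,0.0148,0,0.445],[0,0,0,-0.0034,0.0148,0,0.445],[0,0,0,-0.0034,0.0148,0,0.445],[0,0,0,-0.0034,0.0148,0,0.445],[0,0,0,-0.0034,0.0148,0,0.445],[0,0,0,-0.0034,0.0148,0,0.445],[0,0,0,-0.0034,0.0148,0,0.445],[0,0,0,-0.0034,0.0148,0,0.445],[0,0,0,-0.0025,0.01,0,0.445]]}}

```text
t: 16.1
eef_pos: [0.4776, -0.1303, 0.1202]
ee_rot: [-2.62, 0.006, -2.91]
force: [0.8, -0.0, -4.3]
width: 0.0394
```

Run:
```python
from h import *
s=get_state(); print(s["t"],s["eef_pos"],s["ee_rot"],s["force"],s["moment"],s["width"],s["q"])
s=get_state();im,d=grab_frame("wrist"); E=wrist_ext(s); np.savez("pics/w15.npz",im=im,d=d,E=E,pos=s["eef_pos"],rot=s["ee_rot"]);cv2.imwrite("pics/wrist15.png",cv2.resize(im[50:260,20:340],None,fx=2.5,fy=2.5,interpolation=cv2.INTER_CUBIC))
```

```text
16.1 [ 0.4776 -0.1303  0.1202] [-2.6201  0.0057 -2.9105] [ 0.8289 -0.0269 -4.2746] [2.7056 0.4526 0.1463] 0.03938968771314754 [ 0.4117  0.1459 -0.9728  0.8236 -0.7333 -2.4544]
```

View pics/wrist15.png

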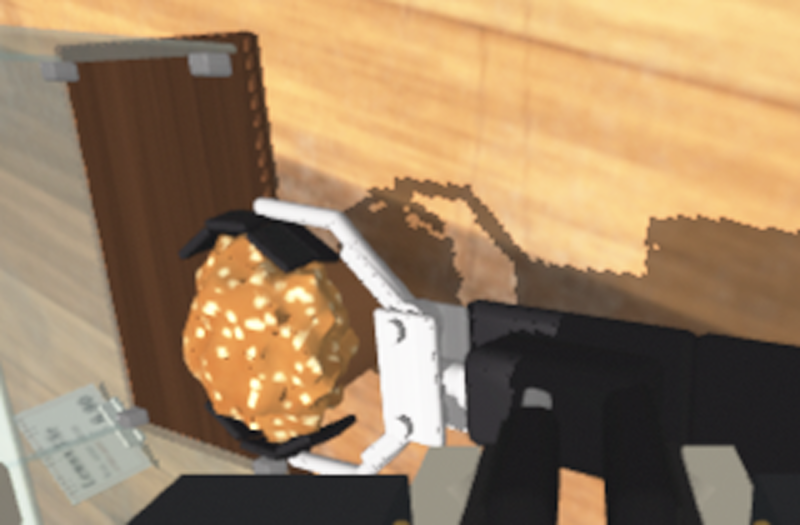

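Run:
```python
from h import *
z=np.load("pics/w15.npz"); K=camera_params("wrist")["camera_matrix"]; E=z["E"]; w=cloud(K,E,z["d"])
c=lambda x,y:(int(round(20+x/2.5-.3)),int(round(50+y/2.5-.3)))
b=[]
for q in[(396,330),(404,428)]:
    u,v=c(*q); b.append(np.median(w[v-1:v+2,u-1:u+2].reshape(-1,3),0)); print(b[-1])
b=(b[0]+b[1])/2; psi=-1.3435;t=np.array([np.cos(psi),np.sin(psi)]); l=np.array([-t[1],t[0]])
print("jaw est",b[:2]+.08*t,"z",b[2]-.0135)
c0=b[:2]+.08*t
sub=w[140:228,95:162].reshape(-1,3); sub=sub[np.hypot(*(sub[:,:2]-c0).T)<.05]; sub=sub[sub[:,2]>.03]
print("top z",np.percentile(sub[:,2],[50,95,99.5]))
for z0 in(.012,.016,.02):
    r=muffit(w,92,165,138,230,c0,z0)
    for x in r: print("rel",(x-z["pos"][:2])@t,(x-z["pos"][:2])@l)
```

```text
[ 0.4818 -0.2226  0.0838]
[ 0.5147 -0.2151  0.0843]
jaw est [ 0.5163 -0.2967] z 0.07057377586216075
top z [0.0827 0.0948 0.0978]
0.014 0.04 186 [ 0.5195 -0.301 ] 0.0005551330755680252
0.05 0.062 713 [ 0.5143 -0.3022] 0.004035881405441436
0.05 0.078 3694 [ 0.5155 -0.2973] 0.004896248294643298
rel 0.17568240540277807 0.002373240831285055
rel 0.17569376605986756 -0.0029143534953182787
rel 0.17125616742832794 -0.0006810771094181699
0.014 0.04 283 [ 0.5189 -0.3   ] 0.000519059184984185
0.05 0.062 1143 [ 0.5166 -0.3011] 0.0035441584055047547
0.05 0.078 4354 [ 0.5176 -0.3013] 0.004092503115663491
rel 0.1746401181181234 0.0020647184610232063
rel 0.1751740186158992 -0.00041118564735517955
rel 0.17559244561317008 0.0005094246060815152
0.014 0.04 368 [ 0.5182 -0.2988] 0.0012691563033362546
0.05 0.062 1738 [ 0.5181 -0.3025] 0.0038500272392929247
0.05 0.078 4517 [ 0.519  -0.3057] 0.0052410165671418546
rel 0.17324985729948833 0.0015959123000500288
rel 0.17686081220824293 0.0006546640136149337
rel 0.18021281644332418 0.0007938497866139067
```

Emit:
{"fn": "play_rows", "kwargs": {"targets": [[0,0,0,0,0,0.006,0.445],[0,0,0,0,0,0.012,0.445],[0,0,0,0,0,0.015,0.445],[0,0,0,0,0,0.015,0.445],[0,0,0,0,0,0.015,0.445],[0,0,0,0,0,0.015,0.445],[0,0,0,0,0,0.015,0.445],[0,0,0,0,0,0.015,0.445],[0,0,0.04,0,0,0.01,0.445],[0,0,0.07,0.001,-0.002,0,0.445],[0,0,0.08,0.002,-0.003,0,0.445],[0,0,0.08,0.002,-0.003,0,0.445]]}}

```text
t: 17.65
eef_pos: [0.4783, -0.1411, 0.2489]
ee_rot: [-2.627, 0.006, -2.643]
force: [0.8, 0.8, -5.4]
width: 0.0393
```

Run:
```python
from ik import *
s=get_state(); Rc=R.from_euler('xyz',s["ee_rot"]).as_matrix(); psi0=np.arctan2(Rc[0,0],-Rc[1,0]); print(s["t"],s["eef_pos"],s["q"],psi0,s["width"],s["force"])
C=np.array([.678,-.189]); psi1=.3; f=C-.165*np.array([np.cos(psi1),np.sin(psi1)])
q=s["q"]; p0=s["eef_pos"]
for k in np.linspace(0,1,11):
    psi=psi0+(psi1-psi0)*k; q,e=ik(q,toolR(psi),np.r_[p0[:2]*(1-k)+f*k,p0[2]]); print(round(psi,2),q,e)
for z in(.18,.14,.106): q,e=ik(q,toolR(psi),np.r_[f,z]); print(z,q,e)
```

```text
17.65 [ 0.4783 -0.1411  0.2489] [ 0.4351 -0.0998 -0.8516  0.6766 -0.9    -1.9606] -1.0719153194306057 0.03934308897519671 [ 0.7539  0.8131 -5.4038]
-1.07 [ 0.4401 -0.0971 -0.8561  0.6873 -0.9054 -1.9719] 4.914691668971933e-12
-0.93 [ 0.3833 -0.1302 -0.8951  0.7325 -0.8093 -1.8363] 3.216739164062266e-08
-0.8 [ 0.3152 -0.1568 -0.9232  0.7613 -0.7076 -1.68  ] 1.6294571893742212e-12
-0.66 [ 0.2427 -0.1749 -0.9368  0.7602 -0.6061 -1.4954] 3.3245173009657817e-10
-0.52 [ 0.176  -0.1828 -0.9303  0.709  -0.5168 -1.2702] 1.6287293331859857e-09
-0.39 [ 0.1233 -0.1797 -0.8944  0.5849 -0.4571 -0.9866] 2.3317455699118464e-12
-0.25 [ 0.0758 -0.1639 -0.8176  0.3798 -0.4445 -0.6295] 2.9487586737463164e-11
-0.11 [ 0.0061 -0.1334 -0.699   0.1254 -0.488  -0.2129] 4.3945298598750856e-10
0.03 [-0.096  -0.09   -0.5653 -0.1113 -0.578   0.1987] 2.8952301522243728e-11
0.16 [-0.2056 -0.0395 -0.4458 -0.2866 -0.6909  0.546 ] 2.7337874042009757e-14
0.3 [-0.301   0.0143 -0.3454 -0.4018 -0.8082  0.8214] 8.345508113436089e-10
0.18 [-0.3151  0.0906 -0.4117 -0.474  -0.6843  0.9275] 3.382885704485888e-10
0.14 [-0.3276  0.1451 -0.4375 -0.5305 -0.6191  1.0066] 9.912756423601543e-15
0.106 [-0.3416  0.197  -0.4513 -0.5884 -0.5695  1.0862] 3.075588985962052e-10
```

Emit:
{"fn": "play_rows", "kwargs": {"targets": [[0,0,0.08,0.002,-0.005,0,0.445],[0,0,0.08,0.002,-0.006,0,0.445],[0,0,0.08,0.002,-0.007,0,0.445],[0,0,0.08,0.002,-0.007,0,0.445],[0,0,0.08,0.002,-0.007,0,0.445],[0,0,0.08,0.002,-0.007,0,0.445],[0,0,0.08,0.002,-0.007,0,0.445],[0,0,0.08,0.002,-0.007,0,0.445],[0,0,0.08,0.002,-0.007,0,0.445],[0,0,0.08,0.002,-0.007,0,0.445],[0,0,0.08,0.002,-0.007,0,0.445],[0,0,0.06,0.002,-0.005,0,0.445]]}}

```text
t: 19.15
eef_pos: [0.4858, -0.231, 0.2497]
ee_rot: [-2.64, -0.003, -1.686]
force: [-1.0, -0.3, -6.0]
width: 0.0393
```

Run:
```python
from h import *
s=get_state(); Rc=R.from_euler('xyz',s["ee_rot"]).as_matrix(); psi0=np.arctan2(Rc[0,0],-Rc[1,0]); print(psi0,s["force"],s["width"])
go(s,toolR(.3),np.array([.5111,-.2404,.24]))
im,d=grab_frame("wrist"); cv2.imwrite("pics/wrist16.png",im)
im,d=grab_frame("top"); cv2.imwrite("pics/top16.png",cv2.resize(im[110:290,200:440],None,fx=3.3,fy=3.3))
```

```text
-0.11522724394170852 [-0.9637 -0.3071 -6.0394] 0.039348632110391295
t 19.15 q [-0.058  -0.1408 -0.6662  0.0579 -0.5453 -0.0983] pos [ 0.4858 -0.231   0.2497] 
 rotvec [ 0.0049 -0.0218  0.4152] 0.4158426550761032 shift [ 0.0253 -0.0094 -0.0097] F [-0.9637 -0.3071 -6.0394] w 0.039348632110391295
```

View pics/wrist16.png

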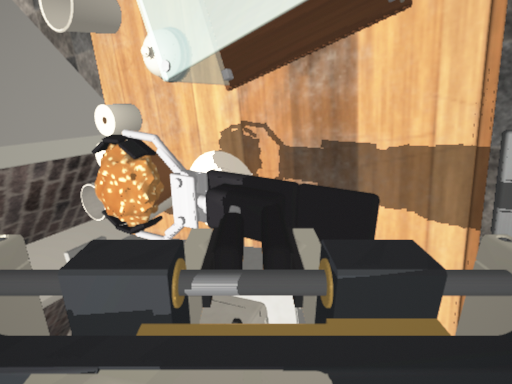

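View pics/top16.png

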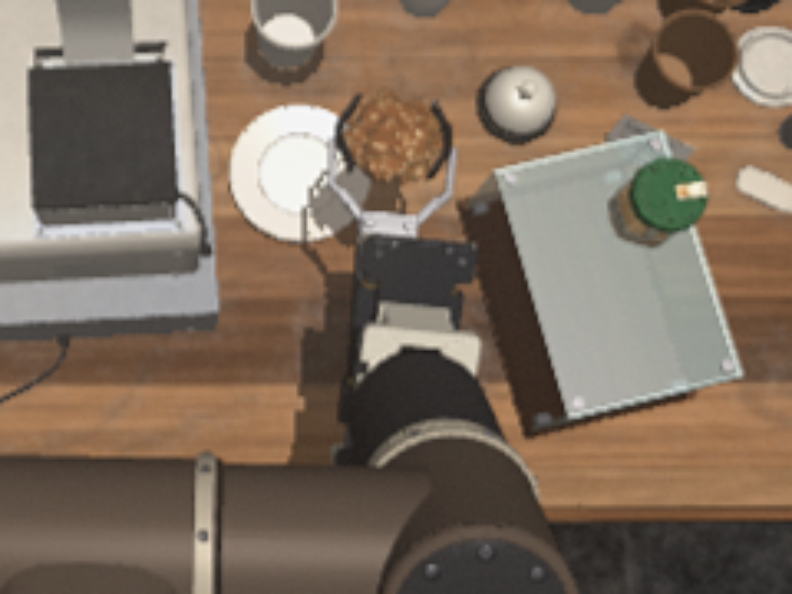

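Emit:
{"fn": "play_rows", "kwargs": {"targets": [[0.0008,-0.0036,0.069,0.0042,-0.0014,0,0.445],[0.0008,-0.0036,0.069,0.0042,-0.0014,0,0.445],[0.0008,-0.0036,0.069,0.0042,-0.0014,0,0.445],[0.0008,-0.0036,0.069,0.0042,-0.0014,-0.005,0.445],[0.0008,-0.0036,0.069,0.0042,-0.0014,-0.008,0.445],[0.0008,-0.0036,0.065,0.0042,-0.0014,-0.012,0.445],[0,0,0,0,0,-0.015,0.445],[0,0,0,0,0,-0.015,0.445],[0,0,0,0,0,-0.015,0.445],[0,0,0,0,0,-0.01,0.445],[0,0,0,0,0,-0.005,0.445],[0,0,0,0,0,0,0.445]]}}

```text
t: 20.75
eef_pos: [0.5015, -0.2377, 0.1582]
ee_rot: [-2.636, 0.009, -1.279]
force: [0.2, -0.6, -4.0]
width: 0.0395
```

Run:
```python
from h import *
s=get_state(); print(s["force"],s["width"])
go(s,toolR(.3),np.array([.5111,-.2404,.1004]))
s=get_state(); im,d=grab_frame("wrist"); cv2.imwrite("pics/wrist17.png",cv2.resize(im,None,fx=1.5,fy=1.5)); np.savez("pics/w17.npz",im=im,d=d,E=wrist_ext(s),pos=s["eef_pos"],rot=s["ee_rot"])
im,d=grab_frame("top"); cv2.imwrite("pics/top17.png",cv2.resize(im[110:230,240:380],None,fx=5,fy=5,interpolation=cv2.INTER_CUBIC)); np.savez("pics/t17.npz",im=im,d=d)
```

```text
[ 0.183  -0.5526 -3.9616] 0.039455239044717004
t 20.75 q [-0.327   0.0986 -0.4496 -0.4868 -0.662   0.9499] pos [ 0.5015 -0.2377  0.1582] 
 rotvec [-0.0033 -0.0196  0.0077] 0.021330122564556242 shift [ 0.0096 -0.0027 -0.0578] F [ 0.183  -0.5526 -3.9616] w 0.039455239044717004
```

View pics/wrist17.png

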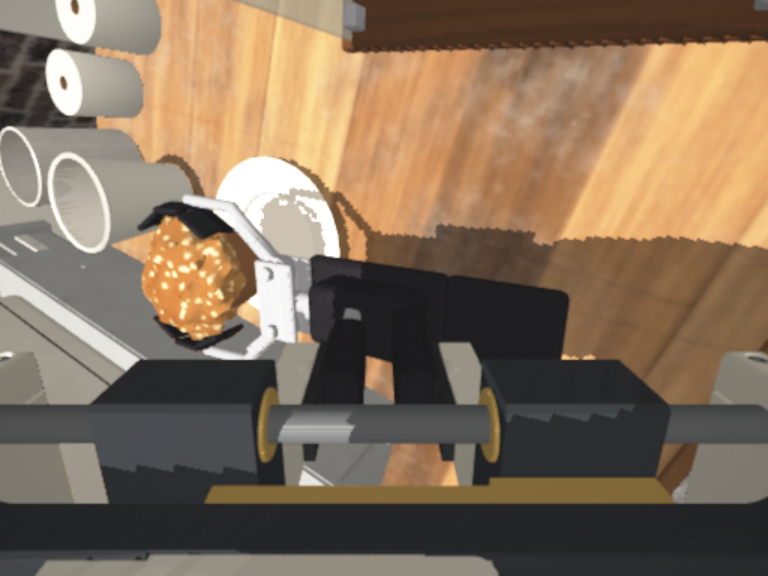

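View pics/top17.png

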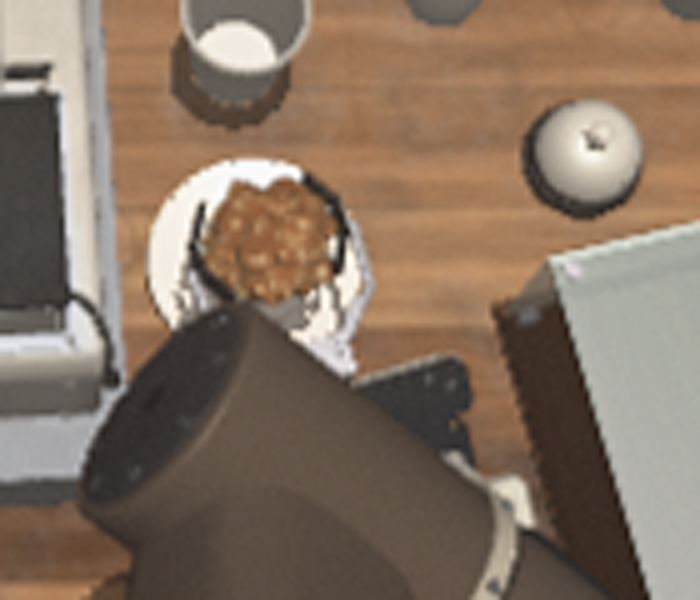

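Run:
```python
from h import *
z=np.load("pics/w17.npz"); K=camera_params("wrist")["camera_matrix"]; E=z["E"]; w=cloud(K,E,z["d"]); Rc=R.from_euler('xyz',z["rot"]).as_matrix(); psi=np.arctan2(Rc[0,0],-Rc[1,0]); t=np.array([np.cos(psi),np.sin(psi)]); l=np.array([-t[1],t[0]])
c0=z["pos"][:2]+.174*t+.001*l; print("pred muffin",c0,psi)
for z0 in (.05,.0547): muffit(w,85,175,125,235,c0,z0)
K2,E2=cam("top"); T=np.load("pics/t17.npz"); im=T["im"]; hsv=cv2.cvtColor(im,cv2.COLOR_BGR2HSV)
m=(hsv[...,0]<20)&(hsv[...,1]>110)&(hsv[...,2]>60); r=np.zeros_like(m); r[143:173,278:310]=1; m&=r
m=cv2.morphologyEx(m.astype(np.uint8),cv2.MORPH_OPEN,np.ones((3,3))); n,lab,st,ce=cv2.connectedComponentsWithStats(m); i=1+np.argmax(st[1:,4]); print(st[i],ce[i])
for h in(.11,.12): print(h,onz(K2,E2,*ce[i],h))
wt=cloud(K2,E2,T["d"]); P=wt[lab==i]; print(P.mean(0),np.percentile(P[:,2],[5,95]))
for z0 in (.05,.0547,.06): muffit(wt,276,312,140,175,c0,z0)
# plate contour left/top arcs: white pixels
g=(hsv[...,1]<45)&(hsv[...,2]>170); print([ (v,np.flatnonzero(g[v,262:330])[[0,-1]]+262) for v in range(143,166,3) if g[v,262:330].any()])
```

```text
pred muffin [ 0.6679 -0.1866] 0.2922353756997045
0.014 0.04 439 [ 0.6673 -0.1871] 0.000618560322534471
0.05 0.062 1202 [ 0.6688 -0.1907] 0.004600162824218866
0.05 0.078 4604 [ 0.6686 -0.1886] 0.004629391988068235
0.014 0.04 520 [ 0.6662 -0.1879] 0.0007653578878253972
0.05 0.062 1900 [ 0.6704 -0.1886] 0.0044909028643725524
0.05 0.078 4794 [ 0.6736 -0.1868] 0.0058169055026738425
[282 146  26  24 447] [293.9217 157.4966]
0.11 [ 0.6636 -0.1893  0.11  ]
0.12 [ 0.6607 -0.1882  0.12  ]
[nan nan nan] [nan nan]
0.05 0.062 133 [ 0.6636 -0.1883] 0.005817663832507889
0.05 0.078 588 [ 0.6658 -0.1869] 0.005930446712442127
0.05 0.062 233 [ 0.6672 -0.1854] 0.006326310386580034
0.05 0.078 626 [ 0.6701 -0.1866] 0.008299578563071269
0.05 0.062 308 [ 0.6724 -0.1854] 0.007928106343368622
0.05 0.078 552 [ 0.6801 -0.1844] 0.010980420748557655
[(143, array([282, 298])), (146, array([278, 294])), (149, array([275, 284])), (152, array([272, 282])), (155, array([262, 311])), (158, array([262, 311])), (161, array([262, 312])), (164, array([262, 313]))]
```

Emit:
{"fn": "play_rows", "kwargs": {"targets": [[-0.001,-0.0065,0.002,0.003,-0.0005,-0.005,0.445],[-0.001,-0.0065,0.003,0.003,-0.0005,-0.008,0.445],[-0.001,-0.0065,0.002,0.0027,-0.0005,-0.008,0.445],[0,0,0,0,0,-0.008,0.445],[0,0,0,0,0,-0.008,0.445],[0,0,0,0,0,-0.006,0.445],[0,0,0,0,0,-0.003,0.445],[0,0,0,0,0,0,0.445]]}}

```text
t: 21.85
eef_pos: [0.5116, -0.2399, 0.1101]
ee_rot: [-2.615, -0.002, -1.271]
force: [-0.2, 0.3, -4.5]
width: 0.039
```

Run:
```python
from h import *
s=get_state(); print(s["force"],s["moment"],s["width"])
go(s,toolR(.3),np.array([.5111,-.2404,.1004]))
s=get_state(); im,d=grab_frame("wrist"); E=wrist_ext(s); cv2.imwrite("pics/wrist18.png",cv2.resize(im[80:260,60:380],None,fx=2.5,fy=2.5)); np.savez("pics/w18.npz",im=im,d=d,E=E,pos=s["eef_pos"],rot=s["ee_rot"])
K=camera_params("wrist")["camera_matrix"]; w=cloud(K,E,d); Rc=R.from_euler('xyz',s["ee_rot"]).as_matrix(); psi=np.arctan2(Rc[0,0],-Rc[1,0]); t=np.array([np.cos(psi),np.sin(psi)]); l=np.array([-t[1],t[0]])
c0=s["eef_pos"][:2]+.174*t+.001*l; print(c0)
z0=s["eef_pos"][2]-.0955-.008; muffit(w,85,175,125,235,c0,z0)
im,d=grab_frame("top"); cv2.imwrite("pics/top18.png",cv2.resize(im[110:230,240:380],None,fx=5,fy=5,interpolation=cv2.INTER_CUBIC))
```

```text
[-0.2057  0.3052 -4.458 ] [-0.7661  2.6315 -0.0694] 0.03903861200010207
t 21.85 q [-0.354   0.1818 -0.4598 -0.5907 -0.5775  1.0974] pos [ 0.5116 -0.2399  0.1101] 
 rotvec [0.0011 0.0032 0.0005] 0.0034399434598644187 shift [-0.0005 -0.0005 -0.0097] F [-0.2057  0.3052 -4.458 ] w 0.03903861200010207
[ 0.6775 -0.1876]
0.014 0.04 464 [ 0.6782 -0.1886] 0.0005739799278839622
0.05 0.062 1430 [ 0.6803 -0.1914] 0.004327250160427207
0.05 0.078 4706 [ 0.681  -0.1896] 0.004744889681855687
```

View pics/wrist18.png

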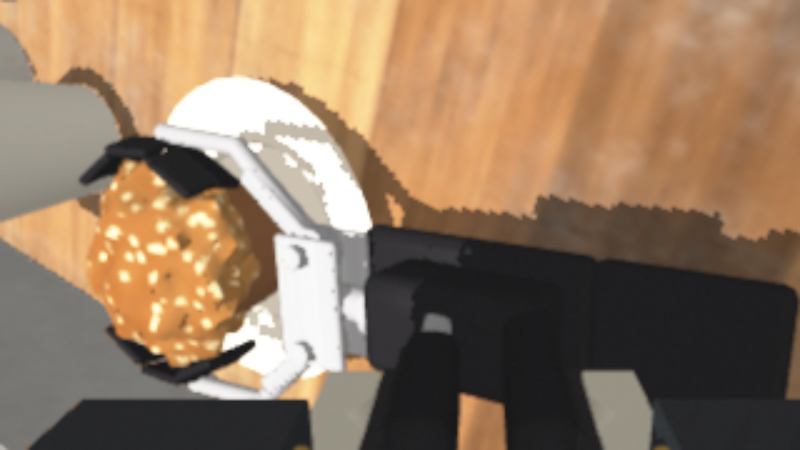

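View pics/top18.png

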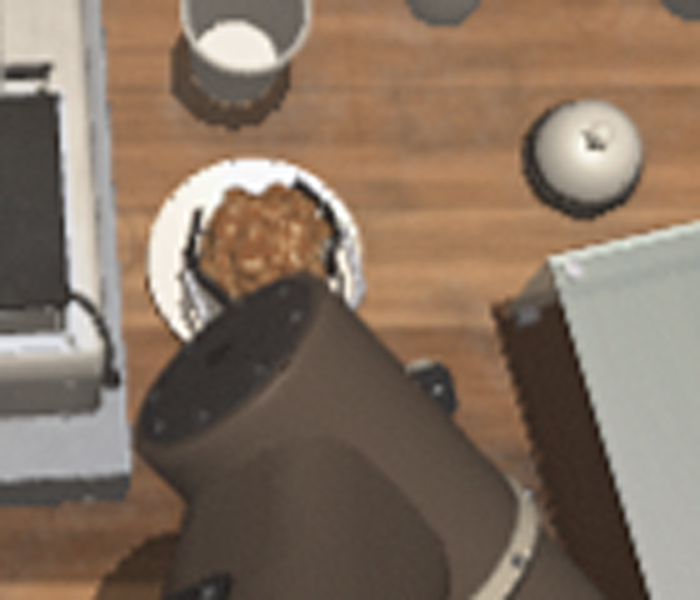

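Emit:
{"fn": "play_rows", "kwargs": {"targets": [[0,0,0,-0.0003,0,-0.003,0.445],[0,0,0,-0.0003,0,-0.003,0.445],[0,0,0,-0.0002,0,-0.001,0.445],[0,0,0,0,0,0,0.445],[0,0,0,0,0,0,0.445]]}}

```text
t: 22.58
eef_pos: [0.5113, -0.2401, 0.1038]
ee_rot: [-2.614, -0.003, -1.271]
force: [-0.3, -0.1, -4.7]
width: 0.0394
```

Run:
```python
from h import *
for i in range(3): s=get_state(); print(s["eef_pos"],s["force"],s["moment"],s["width"])
```

```text
[ 0.5113 -0.2401  0.1038] [-0.2578 -0.0812 -4.6934] [-0.7461  2.6893 -0.0563] 0.03942622733582581
[ 0.5113 -0.2401  0.1038] [-0.2578 -0.0812 -4.6934] [-0.7461  2.6893 -0.0563] 0.03942622733582581
[ 0.5113 -0.2401  0.1038] [-0.2578 -0.0812 -4.6934] [-0.7461  2.6893 -0.0563] 0.03942622733582581
```

Emit:
{"fn": "play_rows", "kwargs": {"targets": [[0,0,0,0,0,-0.0012,0.445],[0,0,0,0,0,-0.0012,0.445],[0,0,0,0,0,0,0.445],[0,0,0,0,0,0,0.445]]}}

```text
t: 23.08
eef_pos: [0.5114, -0.2401, 0.1014]
ee_rot: [-2.613, -0.004, -1.271]
force: [0.8, -0.6, -5.4]
width: 0.0394
```

Run:
```python
from h import *
s=get_state(); print(s["eef_pos"],s["force"],s["moment"],s["width"])
```

```text
[ 0.5114 -0.2401  0.1014] [ 0.8134 -0.552  -5.4401] [-0.7523  2.6572  0.055 ] 0.0394379064030459
```

Emit:
{"fn": "play_rows", "kwargs": {"targets": [[0,0,0,0,0,-0.001,0.445],[0,0,0,0,0,0,0.445],[0,0,0,0,0,0,0.445]]}}

```text
t: 23.45
eef_pos: [0.5117, -0.2403, 0.1009]
ee_rot: [-2.613, -0.004, -1.271]
force: [-1.2, 0.3, -3.6]
width: 0.0393
```

Run:
```python
from h import *
s=get_state(); print(s["eef_pos"],s["force"],s["moment"],s["width"])
```

```text
[ 0.5117 -0.2403  0.1009] [-1.1615  0.2776 -3.6039] [-0.6114  2.5073  0.0774] 0.03931204402510474
```

Emit:
{"fn": "play_rows", "kwargs": {"targets": [[0,0,0,0,0,-0.001,0.445],[0,0,0,0,0,0,0.445],[0,0,0,0,0,0,0.445]]}}

```text
t: 23.82
eef_pos: [0.5119, -0.2405, 0.1003]
ee_rot: [-2.612, -0.005, -1.271]
force: [-0.7, -0.9, -2.6]
width: 0.039
```

Run:
```python
from h import *
s=get_state(); print(s["eef_pos"],s["force"],s["moment"],s["width"])
```

```text
[ 0.5119 -0.2405  0.1003] [-0.7406 -0.8585 -2.6142] [-0.4334  2.3608  0.1567] 0.03899905345730923
```

Emit:
{"fn": "play_rows", "kwargs": {"targets": [[0,0,0,0.0005,0.0002,0.0003,0.46],[0,0,0,0.0005,0.0002,0.0003,0.475],[0,0,0,0.0005,0.0002,0.0003,0.49],[0,0,0,0.0005,0.0002,0.0003,0.505],[0,0,0,0.0005,0.0002,0.0003,0.52],[0,0,0,0.0005,0.0002,0.0003,0.535],[0,0,0,0.0005,0.0002,0.0003,0.55],[0,0,0,0.0005,0.0002,0.0003,0.565],[0,0,0,0.0005,0.0002,0.0003,0.58],[0,0,0,0.0005,0.0002,0.0003,0.595],[0,0,0,0,0,0,0.605],[0,0,0,0,0,0,0.605]]}}

```text
t: 25.32
eef_pos: [0.5174, -0.2382, 0.1032]
ee_rot: [-2.612, -0.005, -1.271]
force: [0.6, -0.1, -4.5]
width: 0.0533
```

Run:
```python
from h import *
s=get_state(); print(s["force"],s["moment"],s["width"])
go(s,toolR(.3),np.array([.5111,-.2404,.1004]))
s=get_state(); im,d=grab_frame("wrist"); E=wrist_ext(s); cv2.imwrite("pics/wrist19.png",cv2.resize(im[80:260,60:380],None,fx=2.5,fy=2.5)); np.savez("pics/w19.npz",im=im,d=d,E=E,pos=s["eef_pos"],rot=s["ee_rot"])
K=camera_params("wrist")["camera_matrix"]; w=cloud(K,E,d)
muffit(w,85,175,125,235,(.677,-.188),-.003)
im,d=grab_frame("top"); cv2.imwrite("pics/top19.png",cv2.resize(im[110:230,240:380],None,fx=5,fy=5,interpolation=cv2.INTER_CUBIC))
```

```text
[ 0.6275 -0.1092 -4.5194] [-0.5845  2.314  -0.0367] 0.05327251454188034
t 25.32 q [-0.3485  0.1969 -0.4582 -0.6034 -0.5604  1.109 ] pos [ 0.5174 -0.2382  0.1032] 
 rotvec [0.0028 0.0069 0.0003] 0.007508463864241506 shift [-0.0063 -0.0022 -0.0028] F [ 0.6275 -0.1092 -4.5194] w 0.05327251454188034
0.014 0.04 706 [ 0.6773 -0.186 ] 0.010475736388249172
0.05 0.062 1195 [ 0.6806 -0.1876] 0.006226240626508904
0.05 0.078 4168 [ 0.6808 -0.1893] 0.005403688048385184
```

View pics/wrist19.png

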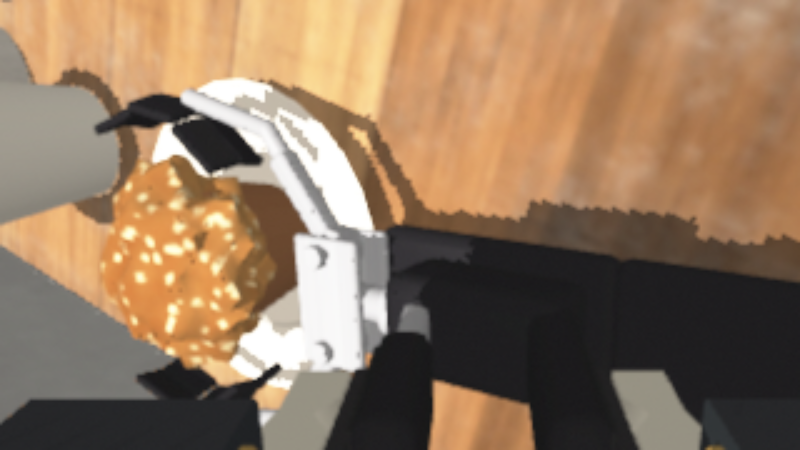

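View pics/top19.png

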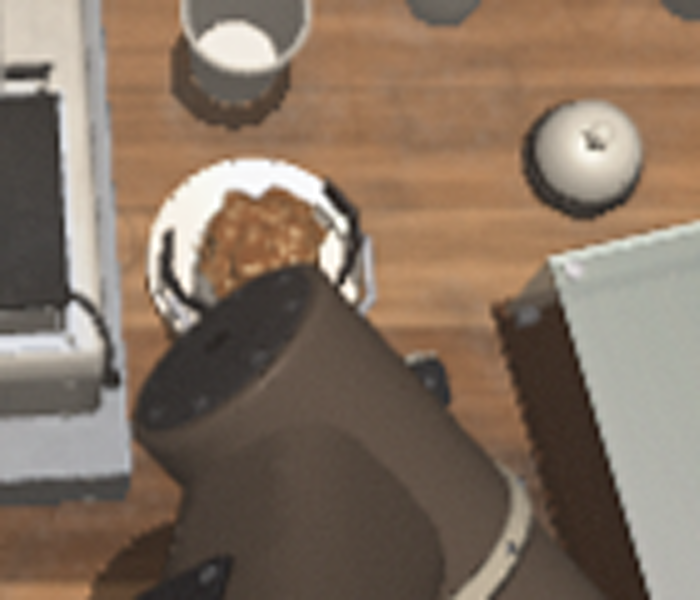

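Run:
```python
from ik import *
s=get_state(); q=s["q"]; p=s["eef_pos"]
print("lift"); 
for z in(.13,.16,.19): q,e=ik(q,toolR(.3),np.r_[p[:2],z]); print(z,q,e)
for goal in [(.43,-.2,1.3),(.43,-.2,1.0),(.45,-.25,1.0),(.44,-.22,1.57)]:
    qq=q
    print(goal)
    for k in np.linspace(0,1,6):
        psi=.3+(goal[2]-.3)*k; xy=p[:2]*(1-k)+np.array(goal[:2])*k; qq,e=ik(qq,toolR(psi),np.r_[xy,.19]); print("  ",round(psi,2),qq,round(e,4))
    for z in(.13,.0735): qq,e=ik(qq,toolR(psi),np.r_[xy,z]); print("  z",z,qq,round(e,4))
w=np.load("pics/top0w.npz") if 0 else np.load("pics/top0w.npy"); 
for u in(250,300): print([ (v,w[v,u].round(3)) for v in range(255,275,3)])
```

```text
lift
0.13 [-0.3352  0.1569 -0.4454 -0.5484 -0.6055  1.0337] 9.438845543806673e-10
0.16 [-0.3247  0.1138 -0.4289 -0.5025 -0.6526  0.9698] 1.4085221621514671e-09
0.19 [-0.3163  0.0749 -0.4068 -0.4633 -0.7032  0.9143] 2.4484360980201087e-09
(0.43, -0.2, 1.3)
   0.3 [-0.3163  0.0749 -0.4068 -0.4633 -0.7032  0.9143] 0.0
   0.5 [-0.3936  0.0995 -0.3467 -0.5428 -0.8548  1.1995] 0.0
   0.7 [-0.4444  0.1287 -0.2996 -0.5753 -0.9912  1.4291] 0.0
   0.9 [-0.4712  0.1589 -0.2613 -0.5786 -1.1111  1.6235] 0.0
   1.1 [-0.4775  0.1875 -0.2311 -0.5627 -1.2144  1.7952] 0.0
   1.3 [-0.4666  0.2123 -0.2098 -0.5337 -1.3015  1.9519] 0.0
  z 0.13 [-0.4708  0.2831 -0.267  -0.555  -1.1939  2.0251] 0.0
  z 0.0735 [-0.4763  0.3616 -0.3066 -0.5825 -1.0968  2.0991] 0.0
(0.43, -0.2, 1.0)
   0.3 [-0.3163  0.0749 -0.4068 -0.4633 -0.7032  0.9143] 0.0
   0.44 [-0.3728  0.0824 -0.3733 -0.5253 -0.8097  1.1213] 0.0
   0.58 [-0.4174  0.0931 -0.3469 -0.5613 -0.9094  1.2987] 0.0
   0.72 [-0.4499  0.1057 -0.3257 -0.5784 -1.0012  1.4542] 0.0
   0.86 [-0.4709  0.1188 -0.309  -0.5816 -1.0845  1.5936] 0.0
   1.0 [-0.4811  0.1314
[... 1063 characters left out ...]
.1546] 0.0
  z 0.13 [-0.4536  0.3702 -0.1612 -0.4829 -1.3179  2.2132] 0.0
  z 0.0735 [-0.4561  0.4409 -0.2024 -0.4985 -1.2202  2.2702] 0.0
[(255, array([ 0.38 , -0.054,  0.001])), (258, array([ 0.37 , -0.053,  0.003])), (261, array([ 0.361, -0.053, -0.005])), (264, array([ 0.352, -0.053, -0.018])), (267, array([ 0.343, -0.053, -0.002])), (270, array([ 0.346, -0.05 , -0.892])), (273, array([ 0.33 , -0.049, -0.892]))]
[(255, array([ 0.378, -0.211, -0.001])), (258, array([ 0.368, -0.21 ,  0.002])), (261, array([ 0.359, -0.21 ,  0.001])), (264, array([ 0.35 , -0.21 , -0.005])), (267, array([ 0.341, -0.21 , -0.003])), (270, array([ 0.342, -0.311, -0.875])), (273, array([ 0.327, -0.311, -0.886]))]
```

Run:
```python
from ik import *
s=get_state(); q=s["q"]; p=s["eef_pos"]
way=[(p[0],p[1],.13,.3),(p[0],p[1],.2,.3),(.47,-.25,.2,.3),(.42,-.265,.2,.3)]+[(.42,-.265+.02*k,.2,.3+1.27*k) for k in np.linspace(.2,1,5)]+[(.42,-.245,.13,1.57),(.42,-.245,.0735,1.57),(.425,-.315,.2,1.57)]
for x,y,z,psi in way: q,e=ik(q,toolR(psi),np.array([x,y,z])); print(x,round(y,3),z,round(psi,2),q,round(e,4))
w=np.load("pics/top0w.npy"); P=w.reshape(-1,3); m=(P[:,2]>.125)&(P[:,1]>-.14)&(P[:,1]<.3)&(P[:,0]>.5)&(P[:,0]<.75); print("register minx,miny",np.percentile(P[m],[.5,2],0))
```

```text
0.517424031574385 -0.238 0.13 0.3 [-0.3352  0.1569 -0.4454 -0.5484 -0.6055  1.0337] 0.0
0.517424031574385 -0.238 0.2 0.3 [-0.3139  0.0629 -0.3982 -0.4517 -0.7208  0.8975] 0.0
0.47 -0.25 0.2 0.3 [-0.3879  0.0161 -0.4364 -0.4799 -0.7583  0.9799] 0.0
0.42 -0.265 0.2 0.3 [-0.4876 -0.0228 -0.463  -0.5102 -0.8119  1.0835] 0.0
0.42 -0.261 0.2 0.55 [-0.5625  0.0524 -0.3632 -0.5682 -0.988   1.3953] 0.0
0.42 -0.257 0.2 0.81 [-0.5889  0.1246 -0.279  -0.5734 -1.1377  1.6354] 0.0
0.42 -0.253 0.2 1.06 [-0.5819  0.1913 -0.2051 -0.5502 -1.2654  1.8375] 0.0
0.42 -0.249 0.2 1.32 [-0.5515  0.2507 -0.1417 -0.5093 -1.3735  2.0192] 0.0
0.42 -0.245 0.2 1.57 [-0.5043  0.3014 -0.091  -0.4561 -1.4623  2.1905] 0.0
0.42 -0.245 0.13 1.57 [-0.5059  0.3748 -0.1605 -0.4667 -1.335   2.2563] 0.0
0.42 -0.245 0.0735 1.57 [-0.5081  0.4451 -0.2022 -0.481  -1.2361  2.3112] 0.0
0.425 -0.315 0.2 1.57 [-0.5951  0.3848  0.023  -0.4275 -1.5261  2.2539] 0.0
register minx,miny [[ 0.5434 -0.081   0.1317]
 [ 0.5456 -0.0742  0.1526]]
```

Emit:
{"fn": "play_rows", "kwargs": {"targets": [[0,0,0,0,0,0.004,0.605],[0,0,0,0,0,0.007,0.605],[0,0,0,0,0,0.01,0.605],[0,0,0,0,0,0.012,0.605],[0,0,0,0,0,0.012,0.605],[0,0,0,0,0,0.012,0.605],[0,0,0,0,0,0.012,0.605],[0,0,0,0,0,0.012,0.605],[0,0,0,0,0,0.012,0.605],[0,0,0,0,0,0.005,0.605]]}}

```text
t: 26.68
eef_pos: [0.5173, -0.2382, 0.2094]
ee_rot: [-2.611, -0.006, -1.271]
force: [-0.3, 0.1, -3.9]
width: 0.0531
```

Run:
```python
from h import *
s=get_state(); print(s["force"],s["moment"],s["width"])
go(s,toolR(.3),np.array([.42,-.265,.2]))
s=get_state(); im,d=grab_frame("wrist"); E=wrist_ext(s); cv2.imwrite("pics/wrist20.png",im)
K=camera_params("wrist")["camera_matrix"]; w=cloud(K,E,d)
```

```text
[-0.2594  0.1397 -3.94  ] [-0.6182  2.3148  0.007 ] 0.05310700807124296
t 26.68 q [-0.312   0.0485 -0.3954 -0.4456 -0.7271  0.8889] pos [ 0.5173 -0.2382  0.2094] 
 rotvec [0.0035 0.0084 0.0004] 0.009060597828720797 shift [-0.0973 -0.0268 -0.0094] F [-0.2594  0.1397 -3.94  ] w 0.05310700807124296
```

View pics/wrist20.png

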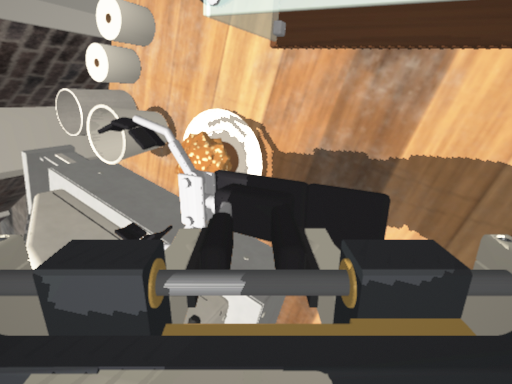

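Emit:
{"fn": "play_rows", "kwargs": {"targets": [[0,0,0,-0.01,-0.003,0,0.605],[0,0,0,-0.018,-0.005,0,0.605],[0,0,0,-0.02,-0.006,0,0.605],[0,0,0,-0.02,-0.006,0,0.605],[0,0,0,-0.018,-0.005,0,0.605],[0,0,0.05,-0.01,-0.002,0,0.605],[0,0,0.09,0,0.001,0,0.605],[0,0,0.1,0,0.001,0,0.605],[0,0,0.1,0,0.001,0,0.605],[0,0,0.1,0,0.001,0,0.605],[0,0,0.1,0,0.001,0,0.605],[0,0,0.1,0,0.001,0,0.605]]}}

```text
t: 28.22
eef_pos: [0.404, -0.2607, 0.2062]
ee_rot: [-2.612, -0.004, -0.616]
force: [0.6, 0.6, -4.4]
width: 0.0535
```

Run:
```python
from h import *
s=get_state(); print(s["force"],s["moment"],s["width"])
go(s,toolR(1.57),np.array([.42,-.245,.2]))
```

```text
[ 0.5843  0.6313 -4.3812] [-1.9987  1.3779 -0.0042] 0.053546634161689345
t 28.23 q [-0.622   0.1501 -0.2389 -0.5646 -1.2368  1.7822] pos [ 0.404  -0.2607  0.2062] 
 rotvec [-0.0049  0.006   0.6154] 0.6154719797180597 shift [ 0.016   0.0157 -0.0062] F [ 0.5843  0.6313 -4.3812] w 0.053546634161689345
```

Emit:
{"fn": "play_rows", "kwargs": {"targets": [[-0.0008,0.001,0.1,0.002,0.001,0,0.605],[-0.0008,0.001,0.1,0.002,0.002,0,0.605],[-0.0008,0.001,0.1,0.002,0.002,0,0.605],[-0.0008,0.001,0.1,0.002,0.002,0,0.605],[-0.0008,0.001,0.1,0.002,0.002,0,0.605],[-0.0008,0.001,0.09,0.002,0.002,-0.004,0.605],[0,0,0,0.002,0.002,-0.01,0.605],[0,0,0,0.002,0.002,-0.015,0.605],[0,0,0,0,0,-0.015,0.605],[0,0,0,0,0,-0.015,0.605],[0,0,0,0,0,-0.012,0.605],[0,0,0,0,0,0,0.605]]}}

```text
t: 29.72
eef_pos: [0.4134, -0.2493, 0.1282]
ee_rot: [-2.615, -0.003, -0.02]
force: [-0.4, 0.3, -3.3]
width: 0.053
```

Run:
```python
from h import *
s=get_state(); print(s["force"],s["moment"],s["width"])
go(s,toolR(1.57),np.array([.42,-.245,.0735]))
im,d=grab_frame("wrist"); cv2.imwrite("pics/wrist21.png",im)
im,d=grab_frame("top"); cv2.imwrite("pics/top21.png",cv2.resize(im[110:290,160:400],None,fx=3.3,fy=3.3))
```

```text
[-0.4428  0.2574 -3.2943] [-2.4086  0.0536 -0.0292] 0.053043949525096654
t 29.73 q [-0.5246  0.372  -0.1696 -0.4722 -1.3287  2.2612] pos [ 0.4134 -0.2493  0.1282] 
 rotvec [-0.0031  0.0034  0.0196] 0.020147806567100586 shift [ 0.0066  0.0043 -0.0547] F [-0.4428  0.2574 -3.2943] w 0.053043949525096654
```

View pics/wrist21.png

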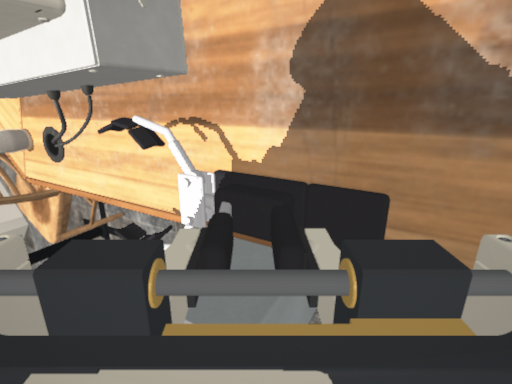

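View pics/top21.png

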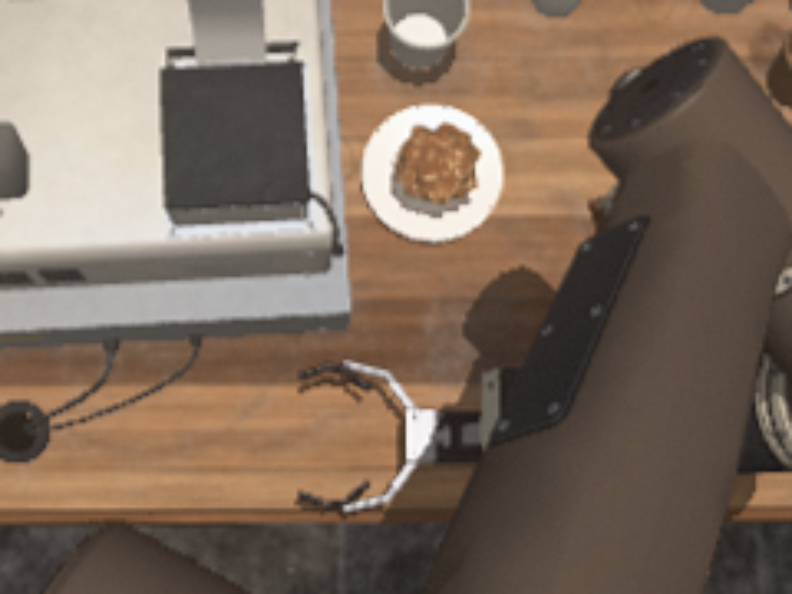

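Emit:
{"fn": "play_rows", "kwargs": {"targets": [[-0.0015,0.0017,0.01,0.0025,0.0015,-0.008,0.605],[-0.0015,0.0017,0.01,0.0025,0.0015,-0.01,0.605],[0,0,0,0.0015,0.001,-0.01,0.605],[0,0,0,0,0,-0.01,0.605],[0,0,0,0,0,-0.007,0.605],[0,0,0,0,0,-0.003,0.605],[0,0,0,0,0,0,0.605]]}}

```text
t: 30.7
eef_pos: [0.4217, -0.2456, 0.0785]
ee_rot: [-2.62, -0.003, 0.002]
force: [0.4, -1.1, -3.9]
width: 0.0529
```

Run:
```python
from h import *
s=get_state(); print(s["force"],s["moment"],s["width"])
go(s,toolR(1.57),np.array([.42,-.245,.0726]))
s=get_state(); im,d=grab_frame("wrist"); cv2.imwrite("pics/wrist22.png",cv2.resize(im[100:260,90:400],None,fx=2.5,fy=2.5)); E=wrist_ext(s); K=camera_params("wrist")["camera_matrix"]; w=cloud(K,E,d)
P=w[195:240,320:375].reshape(-1,3); P=P[(P[:,2]>0)&(P[:,2]<.05)]; print("base top z",np.percentile(P[:,2],[5,50,95]))
m=w[190:240,315:380]; A=m.reshape(-1,3); A=A[(abs(A[:,2]-np.median(P[:,2]))<.004)]; B=np.c_[A[:,:2]-A[:,:2].mean(0),np.ones(len(A))]; print(np.linalg.lstsq(B,A[:,2],rcond=None)[0])
```

```text
[ 0.4385 -1.1154 -3.8939] [-2.3828 -0.004   0.0182] 0.052885249364449285
t 30.7 q [-0.5068  0.4391 -0.1972 -0.4789 -1.2431  2.3082] pos [ 0.4217 -0.2456  0.0785] 
 rotvec [ 0.0022  0.0029 -0.0026] 0.004463308305222472 shift [-0.0017  0.0006 -0.0059] F [ 0.4385 -1.1154 -3.8939] w 0.052885249364449285
base top z [0.0151 0.0161 0.0172]
[-0.0177  0.0021  0.016 ]
```

View pics/wrist22.png

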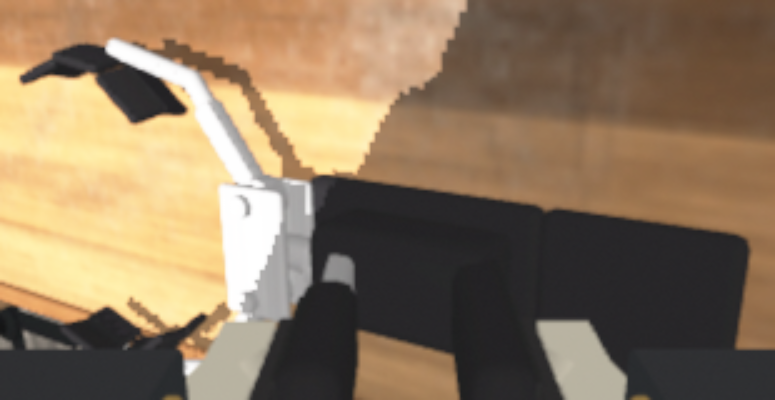

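Emit:
{"fn": "play_rows", "kwargs": {"targets": [[0,0.003,0,0,0,-0.002,0.605],[0,0,0,0,0,-0.002,0.605],[0,0,0,0,0,-0.001,0.605],[0,0,0,0,0,0,0.605],[0,0,0,0,0,0,0.605]]}}

```text
t: 31.38
eef_pos: [0.4221, -0.2461, 0.0742]
ee_rot: [-2.621, -0.001, 0.002]
force: [-0.3, 0.3, -4.0]
width: 0.0532
```

Emit:
{"fn": "play_rows", "kwargs": {"targets": [[0,0,0,0,0,-0.001,0.605],[0,0,0,0,0,0,0.605]]}}

```text
t: 31.62
eef_pos: [0.4222, -0.2462, 0.0737]
ee_rot: [-2.621, -0.002, 0.002]
force: [-0.3, 0.6, -2.3]
width: 0.0535
```

Run:
```python
from h import *
s=get_state(); print(s["eef_pos"],s["force"],s["moment"],s["width"],s["ee_rot"])
```

```text
[ 0.4222 -0.2462  0.0737] [-0.3006  0.6482 -2.3119] [-2.0105  0.0787  0.0688] 0.05347233038710993 [-2.6213 -0.0018  0.0021]
```

Emit:
{"fn": "play_rows", "kwargs": {"targets": [[0,0,0,0,0,-0.0008,0.605],[0,0,0,0,0,0,0.605],[0,0,0,0,0,0,0.62],[0,0,0,0,0,0,0.64],[0,0,0,0,0,0,0.66],[0,0,0,0,0,0,0.75],[0,0,0,0,0,0,0.9],[0,0,0,0,0,0,1],[0,0,0,0,0,0,1]]}}

```text
t: 32.75
eef_pos: [0.4226, -0.2461, 0.0736]
ee_rot: [-2.621, -0.003, 0.002]
force: [-0.4, -0.9, 0.2]
width: 0.0863
```

Run:
```python
from h import *
s=get_state(); print(s["eef_pos"],s["force"],s["moment"],s["width"],s["ee_rot"])
im,d=grab_frame("wrist"); cv2.imwrite("pics/wrist23.png",cv2.resize(im[100:300,90:400],None,fx=2.5,fy=2.5))
```

```text
[ 0.4226 -0.2461  0.0736] [-0.3822 -0.9012  0.2192] [-1.7082  0.0098 -0.065 ] 0.08633930397664408 [-2.6213 -0.0029  0.0025]
```

View pics/wrist23.png

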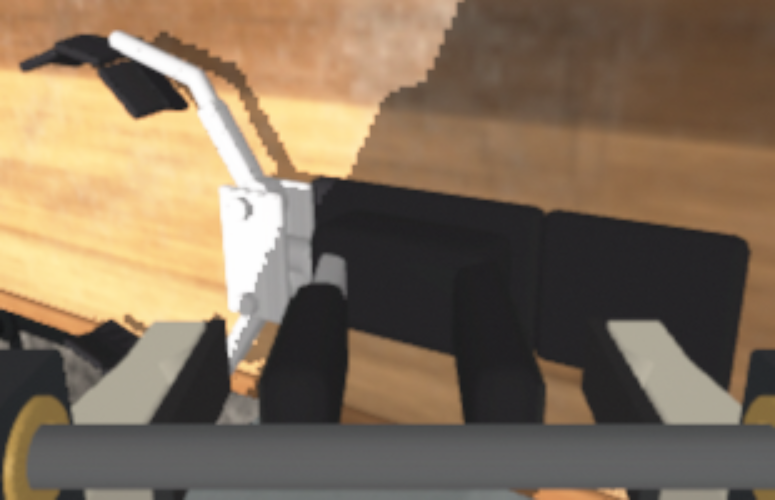

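Emit:
{"fn": "play_rows", "kwargs": {"targets": [[0,0,0,0,-0.003,0.0052,1],[0,0,0,0,-0.005,0.0087,1],[0,0,0,0,-0.005,0.0087,1],[0,0,0,0,-0.005,0.0087,1],[0,0,0,0,-0.005,0.0087,1],[0,0,0,0,-0.002,0.01,1],[0,0,0,0,0,0.02,1],[0,0,0,0,0,0.025,1],[0,0,0,0,0,0.025,1],[0,0,0,0,0,0.02,1],[0,0,0,0,0,0.01,1],[0,0,0,0,0,0,1]]}}

```text
t: 34.3
eef_pos: [0.4225, -0.2731, 0.2365]
ee_rot: [-2.624, -0.006, 0.003]
force: [0.1, -0.5, -0.3]
width: 0.0875
```

Run:
```python
from h import *
s=get_state(); print(s["t"],s["eef_pos"],s["force"],s["moment"],s["width"],s["q"])
s=get_state(); im,d=grab_frame("wrist"); E=wrist_ext(s); np.savez("pics/w24.npz",im=im,d=d,E=E); cv2.imwrite("pics/wrist24.png",im)
im,d=grab_frame("top"); np.savez("pics/t24.npz",im=im,d=d); cv2.imwrite("pics/top24.png",cv2.resize(im[110:290,110:450],None,fx=2.3,fy=2.3))
im,d=grab_frame("scene"); cv2.imwrite("pics/scene24.png",im)
```

```text
34.3 [ 0.4225 -0.2731  0.2365] [ 0.1107 -0.4744 -0.3407] [-1.7074  0.0224 -0.0229] 0.08751995883533092 [-0.54    0.2997 -0.0073 -0.4404 -1.5472  2.1896]
```

View pics/wrist24.png

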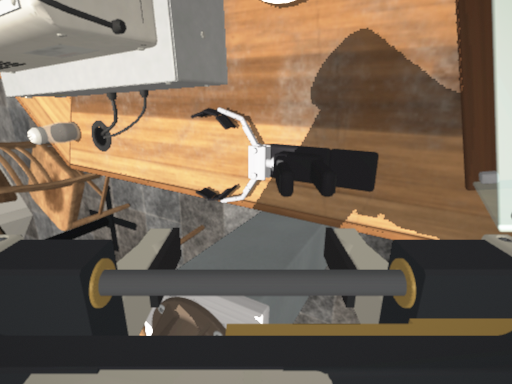

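View pics/top24.png

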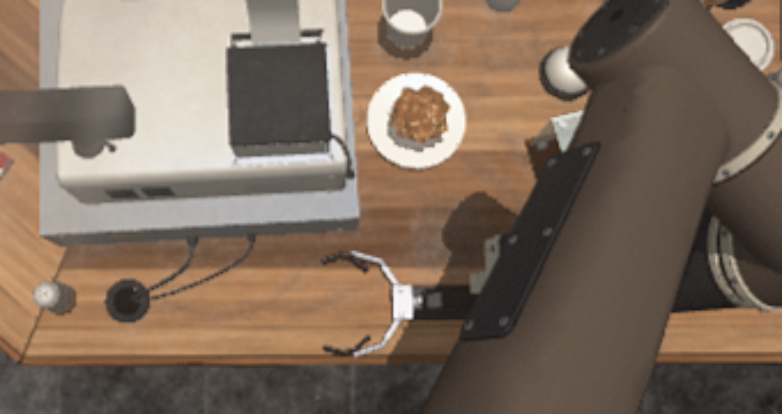

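View pics/scene24.png

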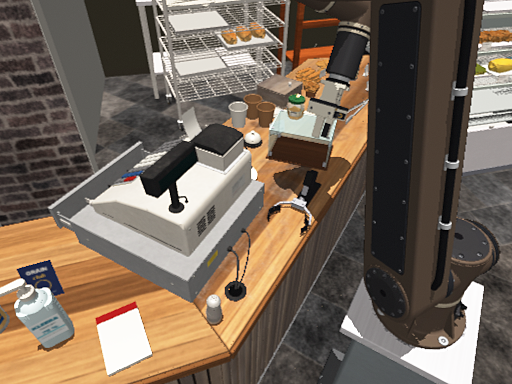

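Run:
```python
from h import *
K,E=cam("top"); T=np.load("pics/t24.npz"); im=T["im"]; w=cloud(K,E,T["d"]); hsv=cv2.cvtColor(im,cv2.COLOR_BGR2HSV)
muffit(w,276,312,140,175,(.677,-.188),-.003)
g=(hsv[...,1]<70)&(hsv[...,2]>150); r=np.zeros_like(g); r[138:188,266:316]=1; g&=r
cn,_=cv2.findContours(g.astype(np.uint8),0,1); h=cv2.convexHull(max(cn,key=cv2.contourArea)); e=cv2.fitEllipse(h); print("plate",e,onz(K,E,*e[0],.014))
print("muffin top z",np.nanpercentile(w[150:168,283:305,2],[50,98]))
print("salt",w[238,131],"was [0.4294 0.2967 0.0854]")
z=np.load("pics/w24.npz"); Kw=camera_params("wrist")["camera_matrix"]; ww=cloud(Kw,z["E"],z["d"])
for u,v in[(350,160),(370,165),(345,185),(259,160)]: print("tongs",ww[v,u])
```

```text
0.014 0.04 131 [ 0.681  -0.2001] 0.024999268456992123
0.05 0.062 98 [ 0.6781 -0.1905] 0.004210213855628164
0.05 0.078 438 [ 0.6791 -0.1885] 0.005395055383254419
plate ((290.560791015625, 161.9720001220703), (41.60888671875, 43.25473403930664), 103.56810760498047) [ 0.6768 -0.1885  0.014 ]
muffin top z [0.0686 0.0786]
salt [0.4287 0.2943 0.0936] was [0.4294 0.2967 0.0854]
tongs [ 0.4362 -0.2795  0.0113]
tongs [ 0.4326 -0.3024  0.0104]
tongs [ 0.4042 -0.2766  0.0098]
tongs [ 0.4276 -0.1665  0.031 ]
```

```bash
python3 -c "
from station import *
print(job_done())"
```

```text
the job is handed in; nothing more can be done
None
```

The muffin is upright in the middle of the plate, and the tongs stand flat on the worktop, clear of the plate. I handed the job in at about 34 s of the 72 s allowed.

**What I did**
- **Salt shaker clearance:** at the full grasp the gripper's body would have hit the salt shaker. I first slid the tongs about 65 mm forward with loosely closed fingers, then took the grip at 30 degrees.
- **Lifting the muffin:** I carried the tongs into the case, squeezed the trigger about 17 mm to close the jaws on the crown, lifted about 14 mm, and backed out of the front.
- **Setting down:** I lowered the muffin onto the plate until the force readings showed light contact, let the jaws open, and lifted the tongs straight up.
- **Parking the tongs:** I stood them at the front of the worktop, facing left, between the case and the till corner. The open gripper then backed off.

**Last checks**
- **Muffin:** its centre is at about (0.678, -0.189), against the plate's (0.677, -0.189). Its top is at 79 mm against 78 mm expected, so it is upright and not squashed. A fit to the few points on its lower paper case was poor (25 mm average error), so I ignored it. That part was hidden in the top view.
- **Tongs:** the top of the base reads 10 to 11 mm above the worktop, so it sits flat.
- **Salt shaker and honey jar:** the salt shaker's reading differs from the first by 2 to 3 mm across and 8 mm in height. I take that as the same pixel landing on a different part of its top. The honey jar I checked only by eye, and it looked unmoved.
- **Robot:** the outside force is near zero and the gripper is clear of everything.

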